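# Put the block plane away in the roll-top store

### The arm

A 6-joint arm with a two-finger parallel gripper is mounted at the origin on the work surface. World frame = base frame: x ahead of the robot, y to its left, z up, the work surface at z = 0. Lengths are in m, angles in rad, forces in N, time in s.
With the tool pointing down it reaches from about 0.325 to 0.9 m from the base axis. Payload 3.5 kg.
Tool frame: the origin (TCP) lies on the centre line of the jaws, within the pads' length; the fingertips stand 25 mm ahead of it and the grasp point (between the pads) lies 6 mm ahead of it (r.tips_ahead is the distance from the TCP to the fingertips, in m); z points along the fingers, y is the direction in which the jaws open and shut (so a half turn about z gives the same grasp; the last joint's range is limited). The gripper opens to 85 mm and grips with 20 to 120 N. Pads are 22 mm wide; open, the fingers measure 114 mm over their backs; the gripper's body (76 mm by 85 mm) begins 54 mm behind the grasp point. The pads swing forward as they close: fully open they stand 13 mm farther back than shut.
Start: joints at [1.061, 0.276, -0.026, 1.268, 0, 1.467], TCP at [0.247, 0.574, 0.256] pointing down, gripper open.
Joint ranges: [-3.12, 3.12], [-0.85, 1.88], [-1.08, 1.24], [-1.95, 2.15], [-1.57, 1.53], [-3.14, 3.14]. Speed limits (rad/s): [2.57, 2.57, 3.14, 3.14, 3.14, 3.14].

### API

Orientations are given as [roll, pitch, yaw] about the fixed x, y, z axes, in that order (R = Rz(yaw) Ry(pitch) Rx(roll)).
In Python, from rig import sensors, imaging, r gives the robot as it stands.
- The arm moves only by the tool send_rows, never from a script. Its argument "series" is a list that holds one entry, the list of rows, each a list of 6 numbers: the shift along the tool's x, y, z in units of 60 mm (1.0 is 60 mm), then the turn, a rotation vector about the tool's x, y, z in rad. In form: [[[tx, ty, tz, ax, ay, az], ...]]. A call has 1 to 20 rows; each row shifts and turns the commanded pose from where the row before left it, along the tool's axes as they then stand; what a row does not reach is not made up. A row lasts 1/8 s, in which the tool goes at most 62.5 mm and 10.7 degrees, less where a joint would pass 70% of its speed; a pose out of reach is approached as far as the arm can. A call is refused whole if a number of a shift passes 1 or a number of a turn 0.188, either way. A call with a gripper value outside its range is refused whole. "jaw" is the gripper's target within -1 to 1 (shut at 1, half-way at 0, fully open at -1), set as the call begins (left out, the last holds). The fingers move at their own pace and stop on an object; the grip force is fixed at half the most. Time passes only in rows, so rows that do not move let the fingers close. It gives the time, the measured TCP pose, the force and the opening at its end, in the units of the state.
- sensors.read_state(): the state, without advancing time (a new reading comes with each control period).
- imaging.snapshot(name): name is "scene" or "top"; returns a dict with "color" (384x512x3 uint8, red, green, blue), "vertical_fov" (degrees; the focal length in pixels is half the picture's height over the tangent of half this angle, whatever the lens; pixels are square), "cx", "cy" (the principal point, pixels), "rvec" (rotation vector, rad) and "tvec" (3), from world to camera coordinates, as OpenCV has them. Camera axes: x right, y down, z forward; pixel columns grow to the right and rows downward; lengths in m; the calibration is good to about 2 mm. A picture is of the moment at which its call begins. There is no depth.
- r.finish_job(): hands the job in, once; it reports no verdict.
The state is a dict: "t": time; "joint_pos": joint angles; "qd": joint speeds; "joint_torque": joint torques, N m; "position": TCP position; "tool_rot": TCP orientation; "ft_force": force on the tool from outside, world axes, zero at the start; "ft_torque": the same for the moment, N m; "width": finger opening in m.
Only numpy, scipy, OpenCV 4.12 (cv2) and the standard library are available. Lean on these libraries where they do the work, as an engineer would, in place of code of your own. Each camera call takes 0.05 s, during which the arm holds its last target.

### The job

Put the block plane away: roll the tambour door of the bench store up, set the plane down (do not drop it) flat on its sole inside the low-fenced berth on the store's floor, either way round, and roll the door fully shut again. Leave everything else on the bench and in the store where it is.

Things in the scene. Friction and masses are not known exactly. Their poses are not given: they have to be found in the camera images.
- store: brown roll-top store, fixed; 316 mm deep (x), 274 wide (y), 213 high; from the side a half disc, 160 mm radius; cheeks 12 mm thick, 250 apart. Origin: centre of underside; -x is its front (towards the robot), +x its back, z up. The door rolls about a level axis along y through (0, 0, 50 mm). Inner floor 30 mm above bench. A fixed cover roofs the back half; door up, the front half is open above
- tambour (a joint): roll angle (rad) of the pale slatted door: 0 fully shut, 1.62 fully open, stops at both; turns about the store's +y axis, front edge going up, then back. Outer face at 150 mm radius. Its front edge is (value - 0.10) above the level front direction, about the roll axis; fully open it is above the axis, the berth free from above. Stays where left; takes 1 to 7 N at the pull
- pull (a point): grip point on the pull, a dark wooden block in the middle of the door's bottom rail, standing 49 mm out from its face (radially); 28 mm wide along the store's y with flat sides (pinch there), 26 mm thick along the roll. Point: 184 mm from the roll axis, (0.14 rad + joint value) above the level front direction; door shut, 76 mm above bench. Axes as the store's when the door is shut
- berth (a point): centre of the berth on the store's inner floor: 88 mm in front of the store's origin (-x), 30 mm above the bench; axes as the store's. Berth 66 mm (x) by 164 mm (y) inside, floored with thin cork, pale wooden fences 6 mm thick and 12 mm high all round
- plane: small block plane, about 0.6 kg: steel sole 140 x 46 x 6 mm, steel sides to 24 mm high, a dark wooden palm block in its middle (46 mm long, 30 mm wide, top 62 mm above the sole's underside; flat sides to grip either way, all else is under 25 mm high), small brass knob at the +x end. Origin: centre of the sole's underside; x along its length, z up
- whetstone: grey whetstone slab lying flat, 160 x 55 x 25 mm; a bystander; origin: centre of its underside, length along its x
- sanding_block: plain wooden sanding block with a cork sole, no knob or palm block, 150 x 46 x 34 mm; a bystander; origin: centre of its underside, length along its x
- tape: roll of masking tape lying flat, 104 mm across, 25 mm high; a bystander; origin: centre of its underside
- weight: small brass cylinder, 24 mm across, 32 mm high, standing inside the store on its floor, beside the berth; a bystander; origin: centre of its underside
- glue: white glue bottle with blue cap, 60 mm across, 170 mm high, standing upright; a bystander; origin: centre of its underside
- chisel: chisel with wooden handle, 250 mm long, 30 mm high, lying flat; a bystander; origin near its middle at bench level
Things that resemble listed ones, but are neither listed nor needed, are in the scene too. Leave any red look-alike of the plane alone.

How it is judged:
On the way, in this order (a step that is already met when the one before it is completed fails the run):
1. the door has been rolled up (value of joint tambour above 0.8 rad), for 0.1 s.
2. the plane lies flat in the berth, let go and at rest, with the door still up (x of plane in the frame of berth between -0.014 and 0.014 m and y of plane in the frame of berth between -0.016 and 0.016 m and z of plane in the frame of berth between -0.005 and 0.005 m and angle between plane's own z axis and vertical below 0.08 rad and angle between the x axis of plane and the y axis of store, either way round below 0.25 rad and linear speed of plane below 0.02 m/s and contact force between the fingers and plane below 0.05 N and value of joint tambour above 0.5 rad), for 0.2 s.
At the end, for the whole second after the job is handed in: The plane lies flat on its sole in the berth, inside the fences (within 14 mm across and 16 mm along of the centre, within 5 mm of the floor), lengthwise along the store's width, let go and at rest; the tambour door is fully shut (joint below 0.035 rad) (x of plane in the frame of berth between -0.014 and 0.014 m and y of plane in the frame of berth between -0.016 and 0.016 m and z of plane in the frame of berth between -0.005 and 0.005 m and angle between plane's own z axis and vertical below 0.08 rad and angle between the x axis of plane and the y axis of store, either way round below 0.25 rad and linear speed of plane below 0.02 m/s and contact force between the fingers and plane below 0.05 N and value of joint tambour below 0.035 rad); the robot touches nothing.
It fails at once if the plane was dropped: in free fall more than 45 mm above the bench (height (world z) of plane above 0.045 m and contact force between plane and anything else below 0.02 N).
It fails at once if another thing on the bench or in the store was moved by more than 40 mm (distance of any of whetstone, sanding_block, tape, weight, glue, chisel from where it was at the start of the episode above 0.04 m).
It also fails if it takes over 72 s, if anything falls off the work surface, if the arm or the gripper's body presses on something with over 40 N, if the wrist force passes 120 N, or if a joint passes its speed limit or range.

## Working session

There is one attempt and no reset: what is moved stays moved. The work goes in short steps, Python scripts to look and compute and a tool call to move; the robot and the scene stay as the last step left them, time stands still between calls to the robot, and variables do not carry over. Pictures are saved under pics/ and viewed, and the job is handed in when it is done.

Besides the shell and the picture viewer there is one more tool, called after ">>>" as a command line: name --argument value ..., lists and objects as JSON in quotes. send_rows: Moves the arm, as the interface text tells. Its arguments: {"type":"object","properties":{"series":{"type":"array"},"jaw":{"type":"number"}},"required":["series"]}

```bash
ls -la; mkdir -p pics
python3 - <<'E'
from rig import sensors, imaging, r
import cv2
print(sensors.read_state())
for n in("scene","top"):
    s=imaging.snapshot(n); cv2.imwrite(f"pics/{n}0.png",s["color"][:,:,::-1]); print({k:v for k,v in s.items() if k!="color"})
E
```

```text
total 12
drwxr-xr-x  3 agent agent 4096 Dec  6 14:15 .
drwxr-xr-x 23 root  root  4096 Dec  6 14:15 ..
drwxr-xr-x  2 agent agent 4096 Dec  6 14:15 pics
{'t': 0.0, 'joint_pos': array([ 1.06061257e+00,  2.77129321e-01, -2.79286373e-02,  1.26799934e+00,
        2.57216801e-05,  1.46738612e+00]), 'qd': array([-0.00147329, -0.00089697,  0.0010202 ,  0.00168456, -0.00019114,
       -0.00100323]), 'joint_torque': array([ 1.72333523e-03, -4.45504367e+01,  2.95206213e+01,  1.64061750e-02,
       -1.39120480e-04,  6.37392773e-06]), 'position': array([0.24692333, 0.57334447, 0.25513943]), 'tool_rot': array([-3.13934641e+00, -2.58975373e-04,  2.73481879e+00]), 'ft_force': array([ 0.91687018, -0.27253641,  0.3865128 ]), 'ft_torque': array([-0.04642884,  0.01119245, -0.00880523]), 'width': 0.0856466645994791}
{'vertical_fov': 51.223394313571, 'cx': 249.7663802799723, 'cy': 181.29328918873338, 'rvec': array([ 2.64281145, -1.04074498,  0.17337614]), 'tvec': array([-0.47074588,  0.25161017,  1.11953157])}
{'vertical_fov': 43.06397090264345, 'cx': 253.11227217283297, 'cy': 180.8954169610842, 'rvec': array([ 2.17730359, -2.19102339,  0.09999219]), 'tvec': array([-0.15716439,  0.53296894,  1.5855913 ])}
```

View pics/scene0.png

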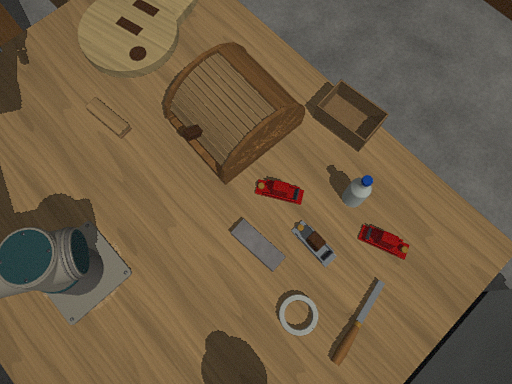

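View pics/top0.png

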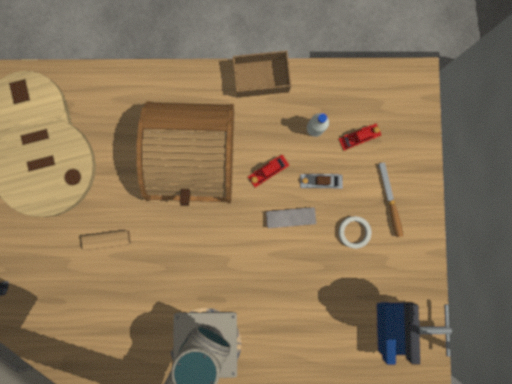

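```bash
cat > h.py <<'E'
import numpy as np, cv2
from rig import sensors, imaging, r
def cam(s):
    f=s["color"].shape[0]/2/np.tan(np.radians(s["vertical_fov"]/2))
    K=np.array([[f,0,s["cx"]],[0,f,s["cy"]],[0,0,1.]])
    return K,cv2.Rodrigues(s["rvec"])[0],s["tvec"]
def proj(s,P):
    K,R,t=cam(s); return cv2.projectPoints(np.atleast_2d(P).astype(float),s["rvec"],s["tvec"],K,None)[0][:,0]
def ray(s,uv):
    K,R,t=cam(s); d=R.T@np.linalg.inv(K)@np.array([uv[0],uv[1],1.]); return -R.T@t,d/np.linalg.norm(d)
def onz(s,uv,z):
    c,d=ray(s,uv); return c+d*(z-c[2])/d[2]
def tri(s1,u1,s2,u2):
    c1,d1=ray(s1,u1);c2,d2=ray(s2,u2)
    A=np.stack([d1,-d2],1); k=np.linalg.lstsq(A,c2-c1,rcond=None)[0]
    p,q=c1+d1*k[0],c2+d2*k[1]; return (p+q)/2,np.linalg.norm(p-q)
def snap(n,save=None,crop=None,k=1):
    s=imaging.snapshot(n)
    if save:
        im=s["color"][:,:,::-1]
        if crop: x0,y0,x1,y1=crop; im=im[y0:y1,x0:x1]
        cv2.imwrite("pics/"+save,cv2.resize(im,None,fx=k,fy=k,interpolation=cv2.INTER_CUBIC))
    return s
E
python3 - <<'E'
from h import *
a=snap("scene","s1.png",(150,30,410,210),3); b=snap("top","t1.png",(120,90,380,260),3)
np.savez("shots.npz",a=a,b=b)
P=[[0,0,0],[0.247,0.574,0.256],[0.5,0,0]]
print(proj(a,P),proj(b,P), ray(a,(0,0))[0],ray(b,(0,0))[0])
E
```

```text
[[ 81.3517307  271.30966814]
 [ -7.31763996  34.97576586]
 [215.45049028 157.88352314]] [[204.87796539 344.46546527]
 [-11.14160698 278.3035812 ]
 [205.09331053 191.26356023]] [ 0.26351091 -0.40081431  1.14375267] [ 0.40048662 -0.14463499  1.62528382]
```

View pics/s1.png

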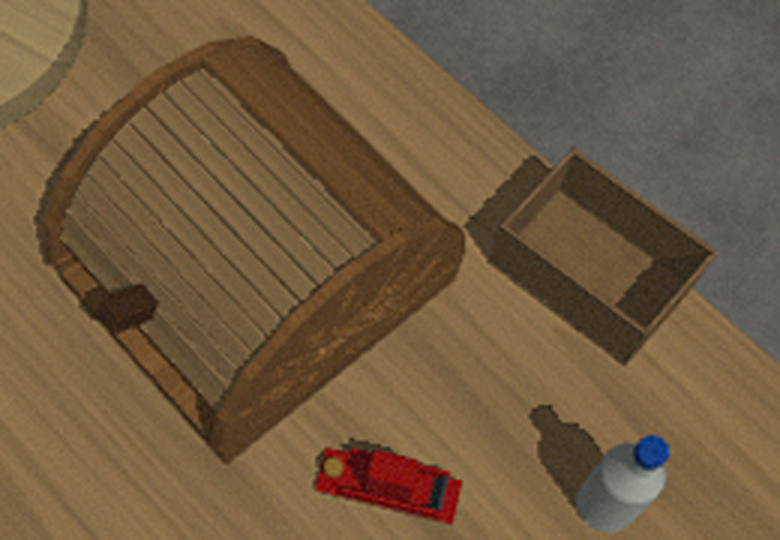

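View pics/t1.png

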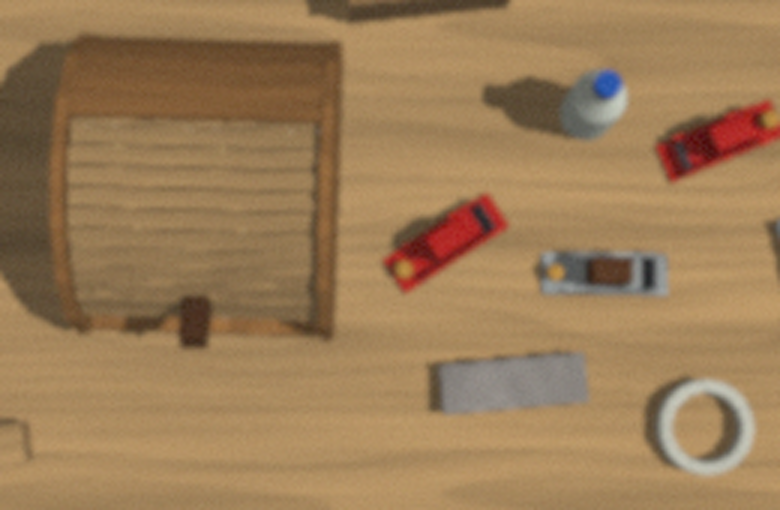

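Run:
```python
from h import *
z=np.load("shots.npz",allow_pickle=True);a=z["a"].item();b=z["b"].item()
def c(s,x0,y0,x1,y1,k,n):
    im=s["color"][y0:y1,x0:x1,::-1]
    im=cv2.resize(im,None,fx=k,fy=k,interpolation=cv2.INTER_CUBIC)
    for x in range((x0+9)//10*10,x1,10):
        cv2.line(im,((x-x0)*k,0),((x-x0)*k,6),(255,255,255),1); cv2.putText(im,str(x),((x-x0)*k,16),0,.35,(0,255,255),1)
    for y in range((y0+9)//10*10,y1,10): cv2.putText(im,str(y),(0,(y-y0)*k),0,.35,(0,255,255),1)
    im=cv2.convertScaleAbs(im,alpha=1.5)
    cv2.imwrite("pics/"+n,im)
c(a,155,35,310,190,4,"s2.png"); c(b,130,95,245,210,5,"t2.png")
c(a,285,210,345,270,8,"s3.png"); c(b,290,165,350,195,10,"t3.png")
```

```text
(no output)
```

View pics/s2.png

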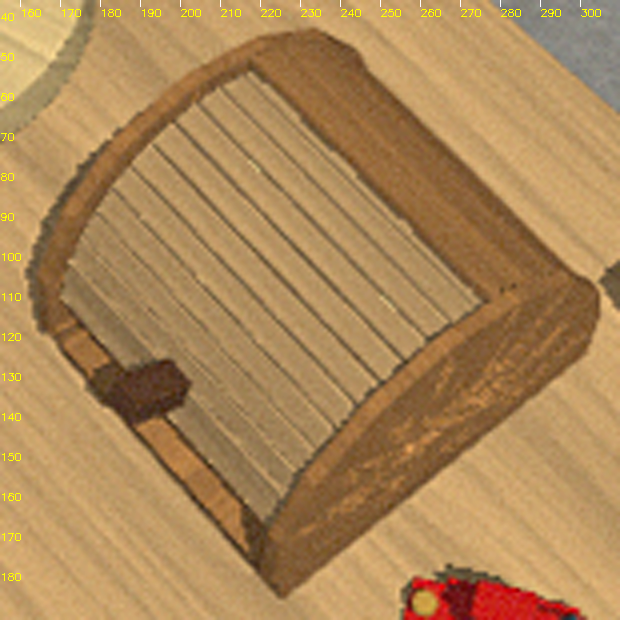

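View pics/t2.png

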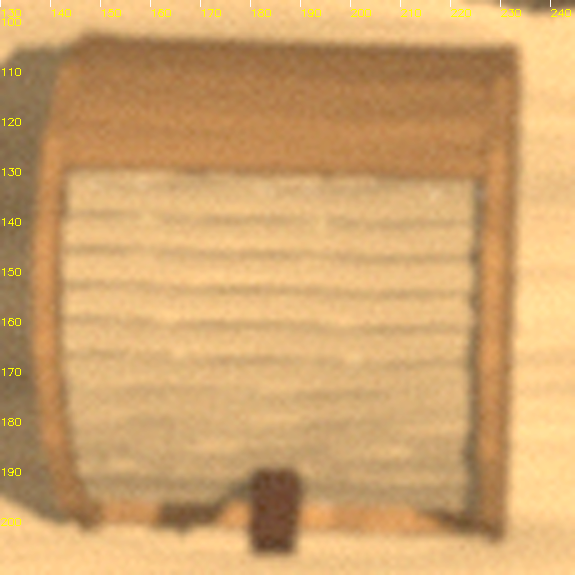

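View pics/s3.png

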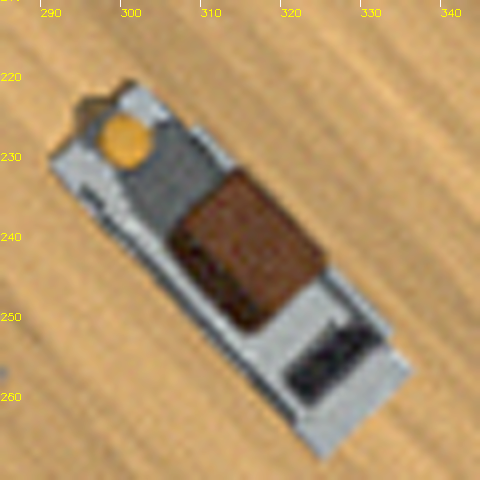

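View pics/t3.png

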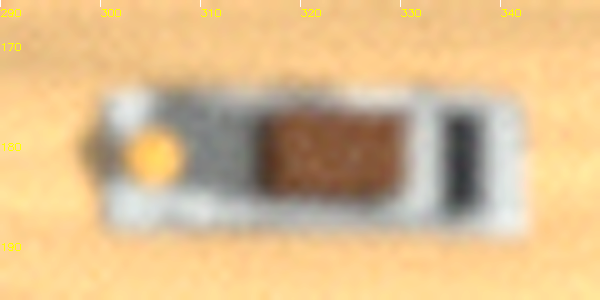

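Run:
```python
from h import *
z=np.load("shots.npz",allow_pickle=True);a=z["a"].item();b=z["b"].item()
def T(n,u,v): p,e=tri(a,u,b,v); print(n,p.round(4),"gap",round(e,4)); return p
T("palm",(316.2,240.9),(323.3,180.1))
T("knob",(300.6,227.2),(304.5,181.2))
L=T("coverL",(217.5,51),(143,129)); R=T("coverR",(276.8,109.5),(225.4,131))
print("yaw",np.arctan2(*(L-R)[:2][::-1])-np.pi/2)
cr=T("cornR",(225.5,184),(230,203))
T("cornR pk",(300,106),(233,104))
print("palm@.062",onz(a,(316.2,240.9),.062),onz(b,(323.3,180.1),.062))
print("pull tip corners?")
# sole corners top / scene at z .0
for u in [(291,229.5),(325.5,267)]: print("sole sc",onz(a,u,.006))
for v in [(300,174.5),(300.3,188),(342,188),(341.5,175)]: print("sole top",onz(b,v,.0))
# blobs
for n,s,roi in(("a",a,(150,100,210,160)),("b",b,(165,180,200,210))):
    x0,y0,x1,y1=roi; im=s["color"][y0:y1,x0:x1].astype(int)
    m=((im.sum(2)<190)&(im[:,:,0]>im[:,:,2]*1.1)).astype(np.uint8)
    k,l,st,c=cv2.connectedComponentsWithStats(m); 
    for i in range(1,k):
        if st[i,4]>20: print(n,st[i],c[i]+[x0,y0])
```

```text
palm [ 0.5312 -0.3892  0.0451] gap 0.0005
knob [ 0.5305 -0.3308  0.0262] gap 0.0022
coverL [0.6739 0.1657 0.1999] gap 0.0012
coverR [ 0.6661 -0.0782  0.2032] gap 0.0014
yaw -0.031889487417275264
cornR [ 0.4623 -0.0848  0.0093] gap 0.0055
cornR pk [ 0.7596 -0.0942  0.1296] gap 0.0126
palm@.062 [ 0.52691189 -0.38920003  0.062     ] [ 0.52997727 -0.38672653  0.062     ]
pull tip corners?
sole sc [ 0.51118093 -0.31618398  0.006     ]
sole sc [ 0.5067881 -0.4573037  0.006    ]
sole top [ 0.55444236 -0.31832789  0.        ]
sole top [ 0.50900887 -0.31867263  0.        ]
sole top [ 0.50816437 -0.45862508  0.        ]
sole top [ 0.551949   -0.45788922  0.        ]
a [ 12   0  48  60 551] [184.15789474 127.52813067]
b [ 14   9  11  16 132] [184.25757576 196.40151515]
```

Run:
```python
from h import *
z=np.load("shots.npz",allow_pickle=True);a=z["a"].item();b=z["b"].item()
f=onz(a,(225.3,184.2),0);k=onz(a,(301.5,122.8),0);print("cheek bottom",f,k,np.linalg.norm(f-k),np.arctan2(k[1]-f[1],k[0]-f[0]))
print("top FR",onz(b,(230.3,203.3),0),"FL",onz(b,(148.3,201.5),0))
print("pull top @.08",onz(b,(184.5,197),.08),"tip edge",onz(b,(184.5,206),.07),onz(b,(180.3,200),.08),onz(b,(189.3,200),.08))
print("pull sc", onz(a,(191,133),.08))
yaw=-.03;O=np.array([.622,.046,0]);R=cv2.Rodrigues(np.array([0,0,yaw]))[0]
W=lambda p:O+R@np.array(p)
P=[(-.158,-.137,0),(-.158,.137,0),(.158,-.137,0),(-.184*np.cos(.14),0,.076)]
for d in(.137,-.137): P.append((0,d,.21))
print(np.hstack([proj(a,[W(p) for p in P]),proj(b,[W(p) for p in P])]).round(1))
print([x for x in dir(r) if x[0]!='_'],[x for x in dir(sensors) if x[0]!='_'],r.tips_ahead)
```

```text
cheek bottom [ 0.46542515 -0.08368338  0.        ] [ 0.77818763 -0.09599693  0.        ] 0.31300478263494746 -0.03934996078392256
top FR [ 0.45925346 -0.0841011   0.        ] FL [0.46697934 0.1890728  0.        ]
pull top @.08 [0.47726528 0.05814977 0.08      ] tip edge [0.44903907 0.05932255 0.07      ] [0.46782626 0.07140729 0.08      ] [0.46764762 0.04289659 0.08      ]
pull sc [0.48292847 0.07879159 0.08      ]
[[224.5 186.  230.9 203.1]
 [168.5 123.7 148.7 201.1]
 [300.9 123.2 233.5 109.9]
 [185.9 149.2 186.7 208.8]
 [199.8  54.9 136.3 144.3]
 [266.8 122.8 229.8 146.6]]
['MotionError', 'finish_job', 'tips_ahead'] ['read_state'] 0.025
```

Run:
```python
from h import *
z=np.load("shots.npz",allow_pickle=True);a=z["a"].item();b=z["b"].item()
def c(s,x0,y0,x1,y1,k,n):
    im=s["color"][y0:y1,x0:x1,::-1]
    im=cv2.resize(im,None,fx=k,fy=k,interpolation=cv2.INTER_CUBIC)
    im=cv2.convertScaleAbs(im,alpha=2.5)
    for x in range((x0+4)//5*5,x1,5): cv2.putText(im,str(x),((x-x0)*k,10),0,.35,(255,0,0),1)
    for y in range((y0+4)//5*5,y1,5): cv2.putText(im,str(y),(0,(y-y0)*k),0,.35,(255,0,0),1)
    cv2.imwrite("pics/"+n,im)
c(a,160,110,225,175,10,"s4.png"); c(b,160,180,215,212,12,"t4.png")
```

```text
(no output)
```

View pics/s4.png

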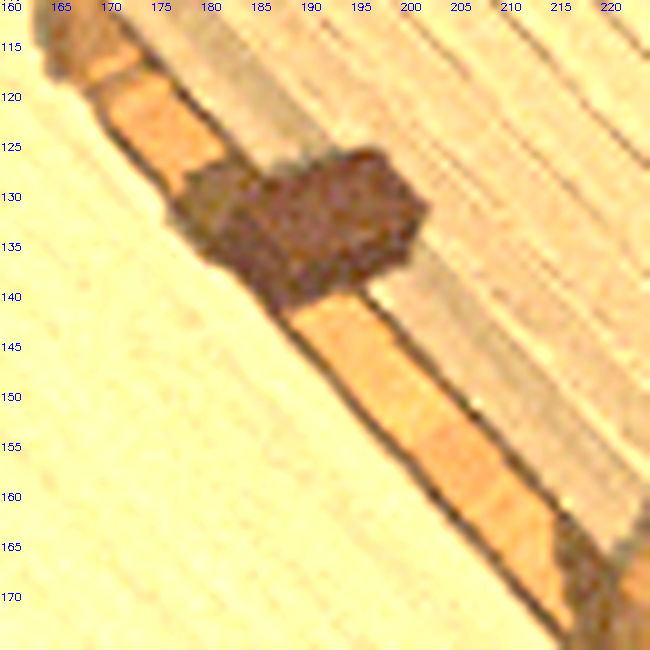

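View pics/t4.png

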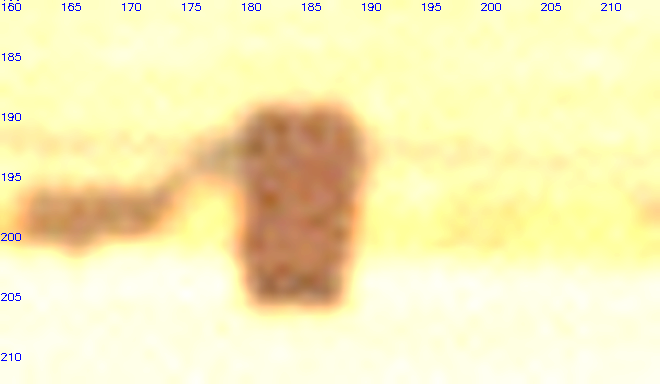

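Run:
```python
from h import *
z=np.load("shots.npz",allow_pickle=True);a=z["a"].item();b=z["b"].item()
yaw=-.032;O=np.array([.621,.047,0]);R=cv2.Rodrigues(np.array([0,0,yaw]))[0]
def T(n,u,v):
    p,e=tri(a,u,b,v); q=R.T@(p-O); print(n,p.round(4),q.round(4),"gap",round(e,4),"ang",np.arctan2(q[2]-.05,-q[0]).round(3),"r",np.hypot(q[0],q[2]-.05).round(3))
T("rul",(197,125),(180.3,189));T("rur",(202,131),(188.8,189))
T("tlr",(187,141),(187.3,205.5));T("tll",(181,135),(180.2,205.5));T("tul",(184,130),(180,202.5))
W=lambda p:O+R@np.array(p)
for v in(0,.2,.35,.5,.65):
    e=[(-.15*np.cos(v-.1),y,.05+.15*np.sin(v-.1)) for y in(-.05,.05)]
    def pc(rr,t,y): 
        c=v+.14; return(-rr*np.cos(c)+t*np.sin(c),y,.05+rr*np.sin(c)+t*np.cos(c))
    P=[W(q) for q in e+[pc(.15,.013,.014),pc(.15,.013,-.014),pc(.199,-.013,-.014),pc(.199,-.013,.014),pc(.199,.013,.014)]]
    print(v);print(np.hstack([proj(a,P),proj(b,P)]).round(1))
```

```text
rul [0.5003 0.0643 0.1291] [-0.1212  0.0135  0.1291] gap 0.0017 ang 0.578 r 0.145
rur [0.4986 0.0383 0.1335] [-0.122  -0.0126  0.1335] gap 0.0011 ang 0.6 r 0.148
tlr [0.448  0.0423 0.1365] [-0.1727 -0.0103  0.1365] gap 0.0009 ang 0.464 r 0.193
tll [0.4471 0.0632 0.1443] [-0.1744  0.0106  0.1443] gap 0.0028 ang 0.496 r 0.198
tul [0.457  0.0602 0.165 ] [-0.1643  0.0079  0.165 ] gap 0.0008 ang 0.61 r 0.201
0
[[206.6 159.5 203.6 199.7]
 [185.7 136.3 172.9 198.9]
 [191.6 137.2 182.  197.7]
 [197.7 143.9 190.8 198. ]
 [184.4 157.5 190.9 214.5]
 [178.5 150.7 182.2 214.3]
 [178.  146.4 181.1 213.1]]
0.2
[[205.6 155.7 202.7 199.3]
 [184.2 132.  171.5 198.5]
 [192.9 130.9 180.8 194.2]
 [199.2 137.8 189.8 194.4]
 [184.3 150.8 189.5 212.2]
 [178.1 143.8 180.5 211.9]
 [179.1 138.4 179.5 208.9]]
0.35
[[205.9 151.9 202.1 197.8]
 [184.1 127.9 170.4 197. ]
 [195.1 125.5 180.1 190.3]
 [201.4 132.4 189.2 190.6]
 [185.6 144.5 188.5 208.6]
 [179.3 137.5 179.4 208.4]
 [181.5 131.2 178.4 204.2]]
0.5
[[207.1 147.4 201.5 195.1]
 [184.9 123.1 169.4 194.3]
 [198.1 119.7 179.4 185.5]
 [204.6 126.6 188.6 185.7]
 [188.4 137.4 187.6 203.7]
 [181.9 130.2 178.3 203.4]
 [185.3 123.3 177.5 197.9]]
0.65
[[209.3 142.3 201.  191.5]
 [186.8 117.7 168.5 190.6]
 [202.1 113.5 178.9 179.7]
 [208.6 120.5 188.2 179.9]
 [192.5 129.5 186.8 197.3]
 [185.9 122.3 177.4 197. ]
 [190.4 114.9 176.7 190.4]]
```

```bash
cat >> h.py <<'E'
from scipy.spatial.transform import Rotation as Ro
from scipy.linalg import logm,expm
yaw=-.032;O=np.array([.621,.047,0.]);SR=cv2.Rodrigues(np.array([0,0,yaw]))[0]
W=lambda p:O+SR@np.array(p)
def T4(p,R): M=np.eye(4);M[:3,:3]=R;M[:3,3]=p;return M
def cur():
    s=sensors.read_state(); return T4(s["position"],Ro.from_euler("xyz",s["tool_rot"]).as_matrix()),s
def tool(pitch,yw=yaw):  # z axis pitch below level front, y along store y
    d=cv2.Rodrigues(np.array([0,0,yw]))[0]
    z=d@np.array([np.cos(pitch),0,-np.sin(pitch)]);y=d[:,1];return np.stack([np.cross(y,z),y,z],1)
def row(A,B,n):
    "constant row repeated n times from A to B"
    L=np.real(logm(np.linalg.inv(A)@B))/n; E=expm(L)
    rv=Ro.from_matrix(E[:3,:3]).as_rotvec()
    return np.r_[E[:3,3]/.06,rv].round(3)
def apply(A,rw,n):
    for _ in range(n): A=A@T4(np.array(rw[:3])*.06,Ro.from_rotvec(rw[3:]).as_matrix())
    return A
E
python3 - <<'E'
from h import *
A,s=cur(); B=T4([.36,.06,.27],tool(np.pi/2)); rw=row(A,B,12);print(rw)
for i in range(0,13,3): print(apply(A,rw,i)[:3,3].round(3))
rw=row(B,T4(W((-.157,0,.146))-tool(.5)[:,2]*.09,tool(.5)),8);print(rw)
E
```

```text
[-0.32  -0.661 -0.02  -0.    -0.    -0.031]
[0.247 0.574 0.256]
[0.257 0.442 0.259]
[0.279 0.312 0.263]
[0.313 0.184 0.267]
[0.359 0.06  0.271]
[ 0.03  -0.01   0.183  0.    -0.134  0.   ]
```

>>> send_rows --series '[[[-0.32,-0.66,-0.02,0,0,-0.031],[-0.32,-0.66,-0.02,0,0,-0.031],[-0.32,-0.66,-0.02,0,0,-0.031],[-0.32,-0.66,-0.02,0,0,-0.031],[-0.32,-0.66,-0.02,0,0,-0.031],[-0.32,-0.66,-0.02,0,0,-0.031],[-0.32,-0.66,-0.02,0,0,-0.031],[-0.32,-0.66,-0.02,0,0,-0.031],[-0.32,-0.66,-0.02,0,0,-0.031],[-0.32,-0.66,-0.02,0,0,-0.031],[-0.32,-0.66,-0.02,0,0,-0.031],[-0.32,-0.66,-0.02,0,0,-0.031],[0,0,0,0,0,0]]]' --jaw -1

```text
t: 1.82
position: [0.3603, 0.0589, 0.2709]
tool_rot: [-3.141, 0.001, 3.101]
ft_force: [0.4, -0.5, -0.3]
width: 0.0854
```

Run:
```python
from h import *
A,s=cur(); print(s["t"],s["position"],s["tool_rot"],s["joint_pos"])
print(row(A,T4(W((-.157,0,.146))-tool(.5)[:,2]*.09,tool(.5)),8))
```

```text
1.825 [0.36031449 0.05891433 0.27087634] [-3.14125516e+00  7.50286341e-04  3.10127133e+00] [-1.52586808e-02 -2.10531116e-01 -5.00939247e-01  1.27964660e+00
 -3.56194674e-04  2.50626346e-02]
[ 0.032 -0.007  0.184 -0.001 -0.134 -0.001]
```

>>> send_rows --series '[[[0.03,-0.007,0.184,0,-0.134,0],[0.03,-0.007,0.184,0,-0.134,0],[0.03,-0.007,0.184,0,-0.134,0],[0.03,-0.007,0.184,0,-0.134,0],[0.03,-0.007,0.184,0,-0.134,0],[0.03,-0.007,0.184,0,-0.134,0],[0.03,-0.007,0.184,0,-0.134,0],[0.03,-0.007,0.184,0,-0.134,0],[0,0,0,0,0,0],[0,0,0,0,0,0]]]'

```text
t: 3.08
position: [0.4217, 0.0752, 0.2679]
tool_rot: [-3.124, 0.978, 3.109]
ft_force: [0.2, -0.5, 0.5]
width: 0.0857
```

Run:
```python
from h import *
A,s=cur(); print(s["t"],s["position"],s["tool_rot"],s["joint_pos"])
print("tgt",(W((-.157,0,.146))-tool(.5)[:,2]*.09), "z",A[:3,2])
a=snap("scene","s5.png",(60,60,310,230),3);b=snap("top","t5.png",(130,95,260,260),4)
print(row(A,T4(W((-.157,0,.146))-tool(.5)[:,2]*.009,tool(.5)),6))
```

```text
3.075 [0.42167654 0.07516251 0.26785363] [-3.12441335  0.97821001  3.10946578] [ 0.10865033 -0.63121913 -1.07672775  0.15305985 -0.13377925  0.07915494]
tgt [0.38513838 0.05455015 0.1891483 ] z [ 0.8283968  -0.04381029 -0.55842582]
[ 0.226 -0.058  0.256 -0.003 -0.015  0.   ]
```

View pics/s5.png

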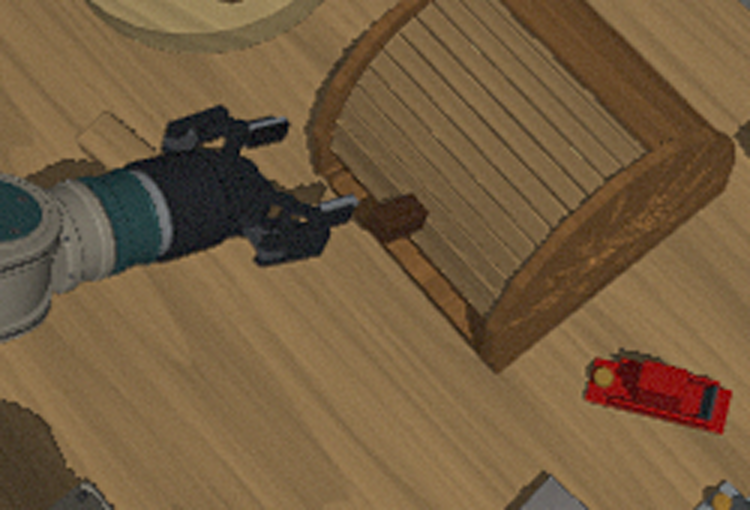

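View pics/t5.png

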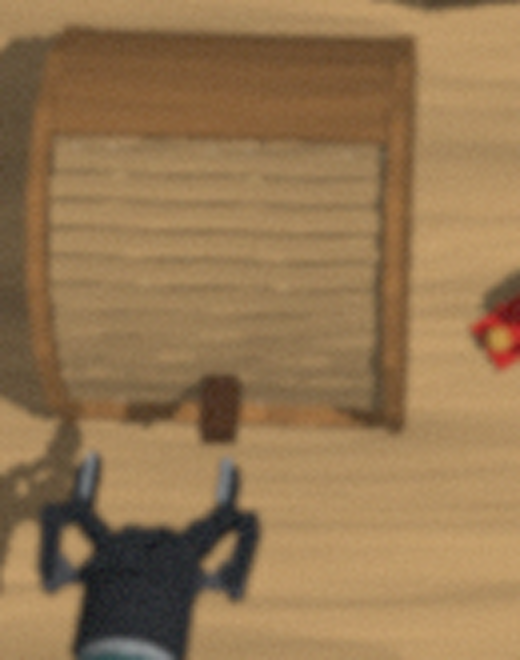

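Run:
```python
from h import *
A,s=cur(); G=W((-.157,0,.146));d=tool(.8)[:,2]; print("G",G)
B=T4([.41,.0535,.26],tool(.8)); C=T4(G-d*.06,tool(.8)); D=T4(G-d*.006,tool(.8))
print(row(A,B,4),row(B,C,4),row(C,D,5))
```

```text
G [0.46408038 0.05202314 0.146     ]
[ 0.057 -0.09  -0.015 -0.005  0.052 -0.001] [ 0.169  0.001  0.248  0.    -0.    -0.   ] [-0.    0.    0.18  0.   -0.   -0.  ]
```

>>> send_rows --series '[[[0.057,-0.09,-0.015,-0.005,0.052,-0.001],[0.057,-0.09,-0.015,-0.005,0.052,-0.001],[0.057,-0.09,-0.015,-0.005,0.052,-0.001],[0.057,-0.09,-0.015,-0.005,0.052,-0.001],[0,0,0,0,0,0],[0.17,0,0.25,0,0,0],[0.17,0,0.25,0,0,0],[0.17,0,0.25,0,0,0],[0.17,0,0.25,0,0,0],[0,0,0,0,0,0],[0,0,0,0,0,0]]]'

```text
t: 4.55
position: [0.4235, 0.0533, 0.19]
tool_rot: [3.141, 0.775, 3.112]
ft_force: [1.3, 0.9, 0.4]
width: 0.0855
```

Run:
```python
from h import *
A,s=cur(); print(s["t"],s["position"],s["tool_rot"],s["joint_pos"])
G=W((-.157,0,.146));d=tool(.8)[:,2]; print(G-d*.06)
print(row(A,T4(G-d*.006,tool(.8)),5))
a=snap("scene","s6.png",(60,60,310,230),3);b=snap("top","t6.png",(130,95,260,240),4)
```

```text
4.55 [0.42346769 0.05330387 0.19002136] [3.14127502 0.774746   3.11166079] [-0.02412371 -0.4694115  -1.07062075  0.19484819 -0.00374536  0.00415052]
[0.42229938 0.05336059 0.18904137]
[ 0.005 -0.     0.18   0.     0.001  0.   ]
```

View pics/s6.png

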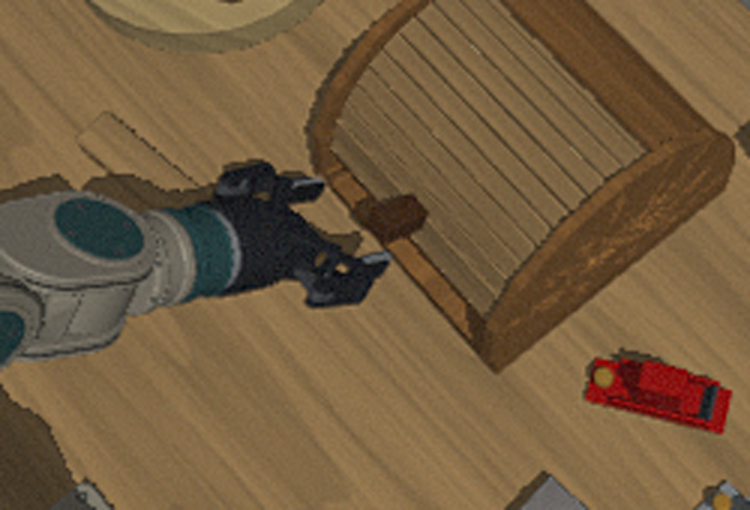

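View pics/t6.png

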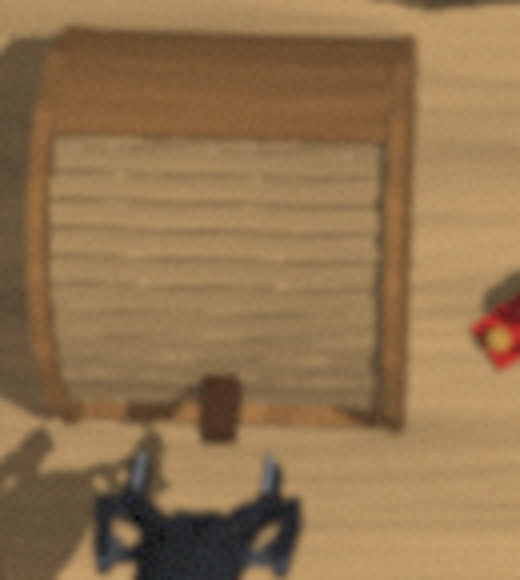

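Run:
```python
from h import *
z=np.load("shots.npz",allow_pickle=True);a=z["a"].item();b=z["b"].item()
A,s=cur()
for y in(-.0428,.0428):
    P=(A@np.array([0,y,.012,1]))[:3]; print(P,"top",(proj(b,P)-[130,95])*4,"scene",(proj(a,P)-[60,60])*3)
G=W((-.157,0,.146));print((proj(b,G)-[130,95])*4,(proj(a,G)-[60,60])*3)
```

```text
[0.4311731  0.01022064 0.18233434] top [[264.45833032 463.14238661]] scene [[382.83043394 258.1774632 ]]
[0.43371926 0.09578276 0.18235241] top [[148.55168999 460.44125351]] scene [[322.41745118 191.06343556]]
[[214.59322841 421.06182541]] [[386.48150515 220.37760871]]
```

>>> send_rows --series '[[[0.005,-0.012,0.18,0,0,0],[0.005,-0.012,0.18,0,0,0],[0.005,-0.012,0.18,0,0,0],[0.005,-0.012,0.18,0,0,0],[0.005,-0.012,0.18,0,0,0],[0,0,0,0,0,0],[0,0,0,0,0,0]]]'

```text
t: 5.52
position: [0.4617, 0.0489, 0.1523]
tool_rot: [-3.142, 0.773, 3.112]
ft_force: [-0.2, -0.2, 0.4]
width: 0.0854
```

>>> send_rows --series '[[[0,0,0,0,0,0],[0,0,0,0,0,0],[0,0,0,0,0,0],[0,0,0,0,0,0],[0,0,0,0,0,0],[0,0,0,0,0,0]]]' --jaw 1

```text
t: 6.28
position: [0.461, 0.0506, 0.1515]
tool_rot: [3.137, 0.772, 3.112]
ft_force: [-8.1, 7.0, 5.6]
width: 0.027
```

Run:
```python
from h import *
A,s=cur(); print(s["t"],s["position"],s["tool_rot"],s["joint_pos"],s["ft_force"],s["width"])
q=SR.T@(A[:3,3]+A[:3,2]*.006-O);print("grasp in store",q,"ang",np.arctan2(q[2]-.05,-q[0]),"r",np.hypot(q[0],q[2]-.05))
a=snap("scene","s7.png",(60,60,310,230),3);b=snap("top","t7.png",(130,95,260,240),4)
# roll screw about the axis
th=.12; ax=W((0,0,.05)); y=SR[:,1]; Rr=Ro.from_rotvec(y*th).as_matrix(); M=T4(ax-Rr@ax,Rr)
print(row(A,M@A,1))
```

```text
6.275 [0.46098503 0.0506399  0.15148804] [3.13669246 0.77155104 3.11230793] [-3.54577601e-02 -2.76967986e-01 -1.07670307e+00 -4.58591287e-04
  9.20427030e-03 -4.42519376e-03] [-8.1193043   6.99619314  5.63332361] 0.027014725456027334
grasp in store [-0.15586617 -0.00144081  0.14718711] ang 0.5575409894511916 r 0.18368341282531744
[-0.373 -0.    -0.066 -0.     0.12   0.001]
```

View pics/s7.png

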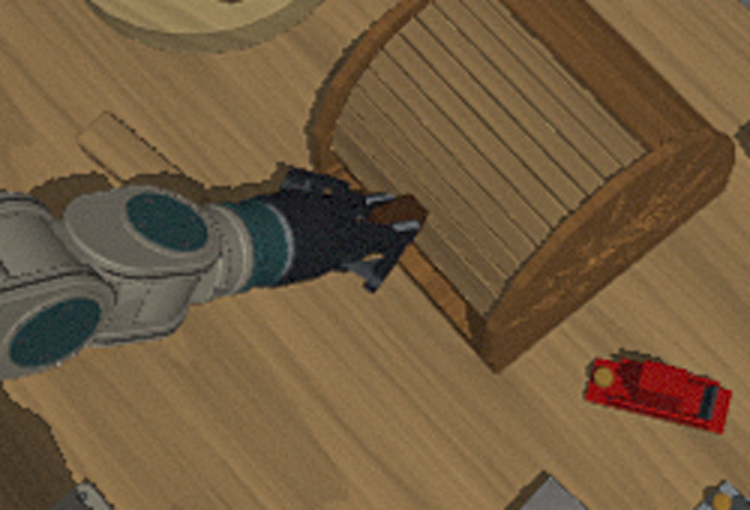

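View pics/t7.png

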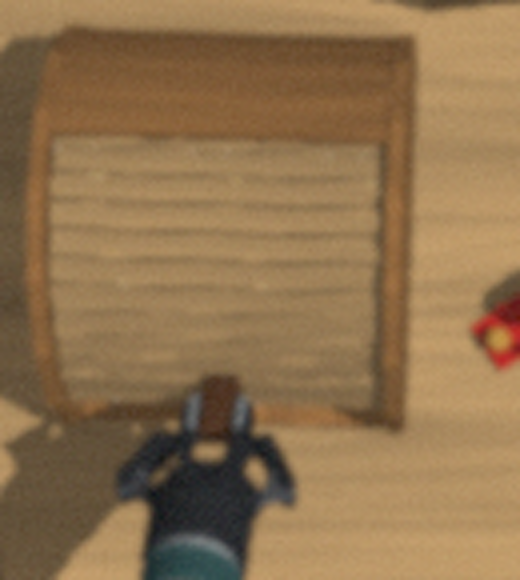

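>>> send_rows --series '[[[-0.187,0,-0.033,0,0.06,0],[-0.187,0,-0.033,0,0.06,0],[-0.187,0,-0.033,0,0.06,0]]]'

```text
t: 6.75
position: [0.4789, 0.05, 0.1758]
tool_rot: [3.137, 0.582, 3.112]
ft_force: [-14.6, 7.1, 8.6]
width: 0.0269
```

```bash
cat >> h.py <<'E'
def rollrow(A,th):
    ax=W((0,0,.05)); y=SR[:,1]; Rr=Ro.from_rotvec(y*th).as_matrix(); return row(A,T4(ax-Rr@ax,Rr)@A,1)
def rep():
    A,s=cur(); q=SR.T@(A[:3,3]+A[:3,2]*.006-O)
    print("t",s["t"],"pos",s["position"].round(4),"pitch",np.arctan2(-A[2,2],A[0,2]).round(3),"j",s["joint_pos"].round(3),"F",s["ft_force"].round(1),"w",s["width"].round(4))
    print("grasp in store",q.round(4),"value",(np.arctan2(q[2]-.05,-q[0])-.14).round(3),"r",np.hypot(q[0],q[2]-.05).round(4))
    return A,s
E
python3 - <<'E'
from h import *
A,s=rep();print(rollrow(A,.1))
E
```

```text
Traceback (most recent call last):
  File "h.py", line 46, in rep
    print("t",s["t"],"pos",s["position"].round(4),"pitch",np.arctan2(-A[2,2],A[0,2]).round(3),"j",s["joint_pos"].round(3),"F",s["ft_force"].round(1),"w",s["width"].round(4))
                                                                                                                                                         ^^^^^^^^^^^^^^^^
AttributeError: 'float' object has no attribute 'round'
```

```bash
sed -i 's/s\["width"\].round(4)/round(s["width"],4)/' h.py
python3 - <<'E'
from h import *
A,s=rep();print(rollrow(A,.1))
E
```

```text
t 6.75 pos [0.4789 0.05   0.1758] pitch 0.989 j [-0.034 -0.237 -0.872  0.354  0.007 -0.004] F [-14.6   7.1   8.6] w 0.0269
grasp in store [-0.1388 -0.0015  0.1708] value 0.576 r 0.184
[-0.309 -0.    -0.067 -0.     0.1    0.001]
```

>>> send_rows --series '[[[-0.309,0,-0.067,0,0.1,0],[-0.309,0,-0.067,0,0.1,0],[-0.309,0,-0.067,0,0.1,0],[-0.309,0,-0.067,0,0.1,0]]]'

```text
t: 7.25
position: [0.5394, 0.0479, 0.2225]
tool_rot: [3.138, 0.181, 3.111]
ft_force: [-2.8, 3.8, -4.9]
width: 0.0267
```

Run:
```python
from h import *
A,s=rep();print(rollrow(A,.1))
```

```text
t 7.25 pos [0.5394 0.0479 0.2225] pitch 1.39 j [-0.033  0.037 -0.396  0.957  0.004 -0.002] F [-2.8  3.8 -4.9] w 0.0267
grasp in store [-0.0805 -0.0017  0.2166] value 0.981 r 0.185
[-0.311 -0.    -0.067 -0.     0.1    0.   ]
```

>>> send_rows --series '[[[-0.309,0,-0.067,0,0.1,0],[-0.309,0,-0.067,0,0.1,0],[-0.309,0,-0.067,0,0.1,0],[-0.309,0,-0.067,0,0.1,0],[-0.309,0,-0.067,0,0.1,0],[-0.155,0,-0.034,0,0.05,0],[0,0,0,0,0,0]]]'

```text
t: 8.12
position: [0.645, 0.0441, 0.2407]
tool_rot: [3.14, -0.361, 3.111]
ft_force: [0.8, 2.8, -1.4]
width: 0.027
```

Run:
```python
from h import *
A,s=rep();print(rollrow(A,.1))
a=snap("scene","s8.png",(60,10,310,200),3);b=snap("top","t8.png",(130,95,260,240),4)
```

```text
t 8.125 pos [0.645  0.0441 0.2407] pitch 1.931 j [-3.200e-02  5.670e-01  3.190e-01  1.683e+00  1.000e-03 -2.000e-03] F [ 0.8  2.8 -1.4] w 0.027
grasp in store [ 0.0219 -0.0021  0.2351] value 1.549 r 0.1864
[-0.315 -0.    -0.059 -0.     0.1    0.   ]
```

View pics/s8.png

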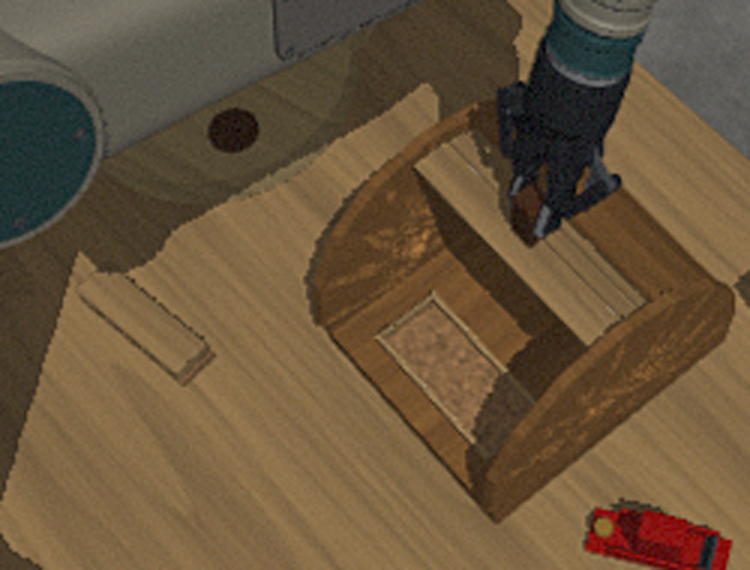

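Run:
```python
from h import *
z=np.load("shots.npz",allow_pickle=True);a=z["a"].item();b=z["b"].item()
for u,v in(((314.7,231),(316,176)),((325.9,242.7),(330.3,176)),((317.3,251),(330.3,184.3)),((307,238.5),(316,184.3))):
    print([x.round(4) if hasattr(x,'round') else x for x in tri(a,u,b,v)])
A,s=cur()
B=A.copy();B[:3,3]-=A[:3,2]*.07
C=T4([.52,-.02,.31],tool(np.pi/2,-.025)); D=T4([.5295,-.388,.20],tool(np.pi/2,-.025))
print(row(A,B,5),row(B,C,6),row(C,D,8))
```

```text
[array([ 0.5456, -0.3661,  0.0497]), np.float64(0.0029)]
[array([ 0.5436, -0.4105,  0.0576]), np.float64(0.0003)]
[array([ 0.5166, -0.4118,  0.0372]), np.float64(0.0041)]
[array([ 0.5186, -0.3666,  0.0377]), np.float64(0.0008)]
[-0.    -0.    -0.233 -0.    -0.     0.   ] [ 0.404 -0.187  0.075  0.    -0.06  -0.001] [-0.039 -0.766  0.229  0.     0.    -0.   ]
```

View pics/t8.png

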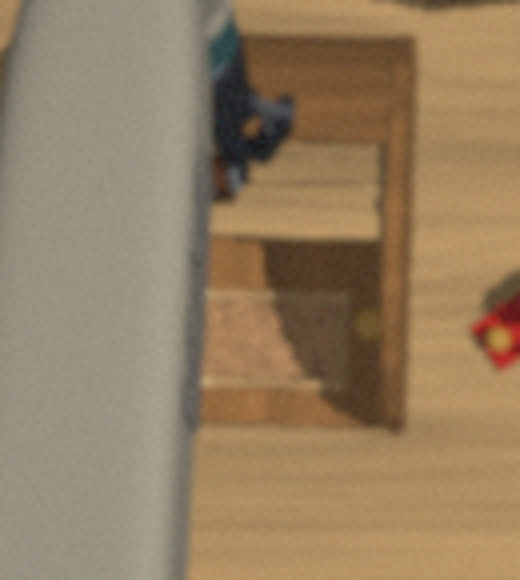

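>>> send_rows --series '[[[0,0,0,0,0,0],[0,0,0,0,0,0],[0,0,0,0,0,0],[0,0,0,0,0,0],[0,0,-0.23,0,0,0],[0,0,-0.23,0,0,0],[0,0,-0.23,0,0,0],[0,0,-0.23,0,0,0],[0,0,-0.23,0,0,0]]]' --jaw -1

```text
t: 9.35
position: [0.669, 0.0426, 0.3082]
tool_rot: [-3.142, -0.357, 3.112]
ft_force: [0.5, 0.6, 0.4]
width: 0.0853
```

>>> send_rows --series '[[[0.4,-0.19,0.075,0,-0.06,0],[0.4,-0.19,0.075,0,-0.06,0],[0.4,-0.19,0.075,0,-0.06,0],[0.4,-0.19,0.075,0,-0.06,0],[0.4,-0.19,0.075,0,-0.06,0],[0.4,-0.19,0.075,0,-0.06,0],[-0.04,-0.77,0.2,0,0,0],[-0.04,-0.77,0.2,0,0,0],[-0.04,-0.77,0.2,0,0,0],[-0.04,-0.77,0.2,0,0,0],[-0.04,-0.77,0.2,0,0,0],[-0.04,-0.77,0.2,0,0,0],[-0.04,-0.77,0.2,0,0,0],[-0.04,-0.77,0.2,0,0,0],[0,0,0,0,0,0],[0,0,0,0,0,0]]]'

```text
t: 11.35
position: [0.5291, -0.3913, 0.2148]
tool_rot: [3.141, 0.002, 3.111]
ft_force: [0.4, 0.8, 0.9]
width: 0.085
```

Run:
```python
from h import *
A,s=rep(); print(A[:3,2])
print(row(A,T4([.5295,-.388,.14],tool(np.pi/2,-.025)),4))
a=snap("scene","s9.png",(150,10,410,260),3);b=snap("top","t9.png",(130,95,380,260),3)
np.savez("shots2.npz",a=a,b=b)
```

```text
t 11.35 pos [ 0.5291 -0.3913  0.2148] pitch 1.569 j [-0.736  0.356 -0.007  1.207  0.002 -0.705] F [0.4 0.8 0.9] w 0.085
grasp in store [-0.0779 -0.441   0.2088] value 0.975 r 0.1769
[ 2.11787848e-03  3.58487412e-04 -9.99997693e-01]
[-0.001  0.014  0.312  0.     0.001 -0.001]
```

View pics/s9.png

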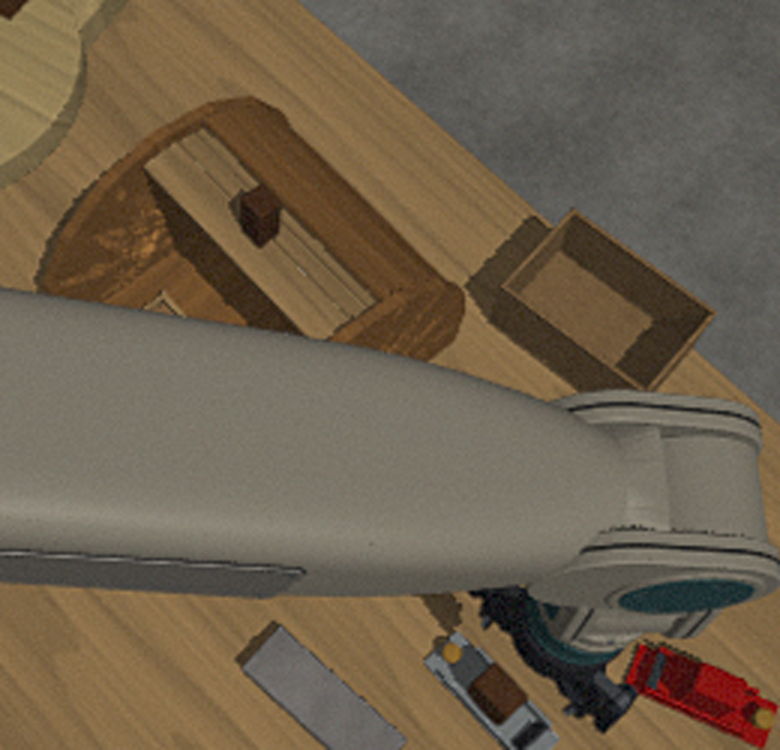

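View pics/t9.png

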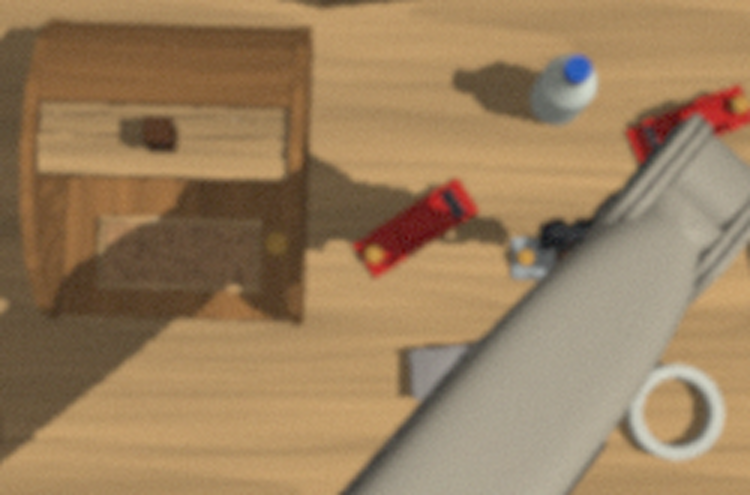

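Run:
```python
from h import *
z=np.load("shots2.npz",allow_pickle=True);b=z["b"].item()
im=b["color"][155:210,145:235,::-1]; im=cv2.convertScaleAbs(cv2.resize(im,None,fx=8,fy=8,interpolation=cv2.INTER_CUBIC),alpha=2.2)
for x in range(145,235,5): cv2.putText(im,str(x),((x-145)*8,8),0,.3,(255,0,0),1)
for y in range(155,210,5): cv2.putText(im,str(y),(0,(y-155)*8),0,.3,(255,0,0),1)
cv2.imwrite("pics/t10.png",im)
print(W((-.088,0,.03)))
P=[W((-.088+i*.039,j*.088,.042)) for i,j in((1,1),(1,-1),(-1,-1),(-1,1))];print(proj(b,P))
A,s=cur();print(row(A,T4([.5295,-.3885,.054],tool(np.pi/2,-.025)),8))
```

```text
[0.53304505 0.04981552 0.03      ]
[[162.14396297 167.86220105]
 [216.04014718 169.27325919]
 [215.28351683 193.09639979]
 [161.16886586 191.69884103]]
[ 0.     0.004  0.336 -0.     0.    -0.   ]
```

View pics/t10.png

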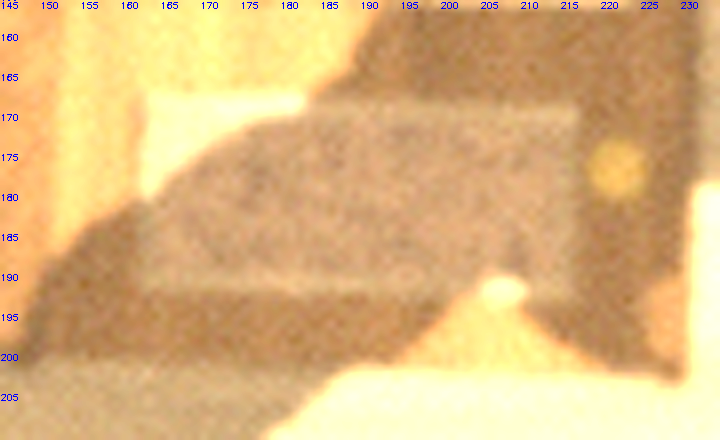

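>>> send_rows --series '[[[0,0.006,0.5,0,0,0],[0,0.006,0.5,0,0,0],[0,0.006,0.5,0,0,0],[0,0.006,0.5,0,0,0],[0,0.006,0.3,0,0,0],[0,0.006,0.2,0,0,0],[0,0.006,0.18,0,0,0],[0,0,0,0,0,0],[0,0,0,0,0,0]]]'

```text
t: 12.58
position: [0.5298, -0.3894, 0.0542]
tool_rot: [-3.141, 0.003, 3.112]
ft_force: [0.4, -0.3, 0.9]
width: 0.0856
```

>>> send_rows --series '[[[0,0,0,0,0,0],[0,0,0,0,0,0],[0,0,0,0,0,0],[0,0,0,0,0,0],[0,0,0,0,0,0],[0,0,0,0,0,0]]]' --jaw 1

```text
t: 13.32
position: [0.5298, -0.3889, 0.0542]
tool_rot: [-3.141, 0.003, 3.112]
ft_force: [0.1, 2.2, 6.0]
width: 0.0453
```

Run:
```python
from h import *
A,s=rep()
a=snap("scene","s11.png",(270,180,400,290),6);
```

```text
t 13.325 pos [ 0.5298 -0.3889  0.0542] pitch 1.568 j [-0.732  0.49  -0.174  0.904  0.002 -0.703] F [0.1 2.2 6. ] w 0.0453
grasp in store [-0.0772 -0.4386  0.0482] value -0.164 r 0.0772
```

View pics/s11.png

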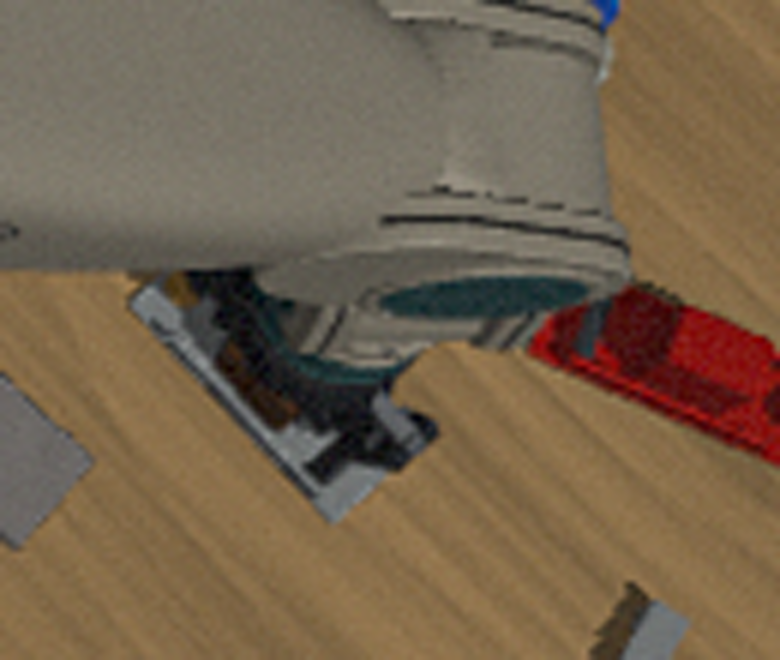

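>>> send_rows --series '[[[0,0,-0.1,0,0,0],[0,0,-0.2,0,0,0],[0,0,-0.4,0,0,0],[0,0,-0.5,0,0,0],[0,0,-0.5,0,0,0],[0,0,-0.5,0,0,0],[0,0,-0.5,0,0,0],[0,0,-0.5,0,0,0],[0,0,-0.4,0,0,0],[0,0,-0.2,0,0,0],[0,0,0,0,0,0]]]'

```text
t: 14.75
position: [0.5289, -0.3891, 0.2818]
tool_rot: [-3.141, 0.003, 3.111]
ft_force: [-0.3, -0.3, -6.6]
width: 0.0452
```

Run:
```python
from h import *
A,s=rep()
print(row(A,T4([.534,.050,.285],tool(np.pi/2,-.030)),12))
```

```text
t 14.75 pos [ 0.5289 -0.3891  0.2818] pitch 1.568 j [-7.330e-01  3.200e-01  8.600e-02  1.334e+00  1.000e-03 -7.030e-01] F [-0.3 -0.3 -6.6] w 0.0452
grasp in store [-0.0781 -0.4388  0.2758] value 1.098 r 0.2389
[ 0.011  0.61  -0.005 -0.     0.    -0.   ]
```

>>> send_rows --series '[[[0.01,0.3,0,0,0,0],[0.01,0.5,0,0,0,0],[0.01,0.7,0,0,0,0],[0.01,0.7,0,0,0,0],[0.01,0.7,0,0,0,0],[0.01,0.7,0,0,0,0],[0.01,0.7,0,0,0,0],[0.01,0.7,0,0,0,0],[0.01,0.7,0,0,0,0],[0.01,0.6,0,0,0,0],[0.01,0.5,0,0,0,0],[0.01,0.3,0,0,0,0],[0.01,0.2,0,0,0,0],[0,0,0,0,0,0],[0,0,0,0,0,0]]]'

```text
t: 16.62
position: [0.5342, 0.0484, 0.2813]
tool_rot: [-3.141, 0.002, 3.111]
ft_force: [0.7, 0.6, -8.1]
width: 0.0449
```

Run:
```python
from h import *
A,s=rep()
print(row(A,T4([.534,.050,.15],tool(np.pi/2,-.030)),8))
a=snap("scene","s12.png",(150,10,350,200),4);b=snap("top","t12.png",(130,95,260,225),5)
```

```text
t 16.625 pos [0.5342 0.0484 0.2813] pitch 1.569 j [-3.000e-02  1.060e-01 -1.820e-01  1.281e+00 -1.000e-03  1.000e-03] F [ 0.7  0.6 -8.1] w 0.0449
grasp in store [-0.0868 -0.0014  0.2753] value 1.063 r 0.2414
[ 0.001  0.003  0.274 -0.     0.    -0.   ]
```

View pics/s12.png

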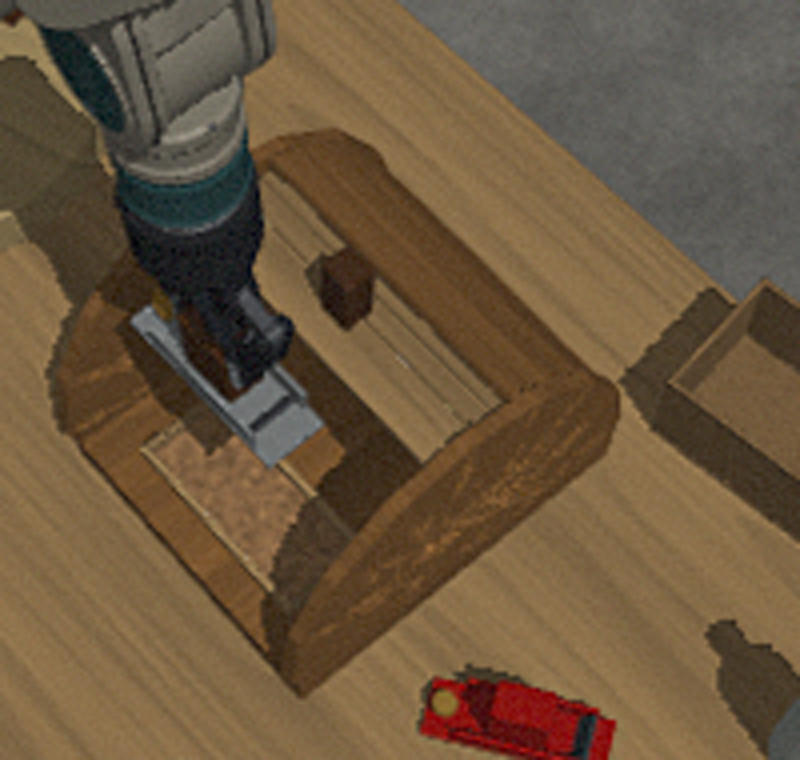

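View pics/t12.png

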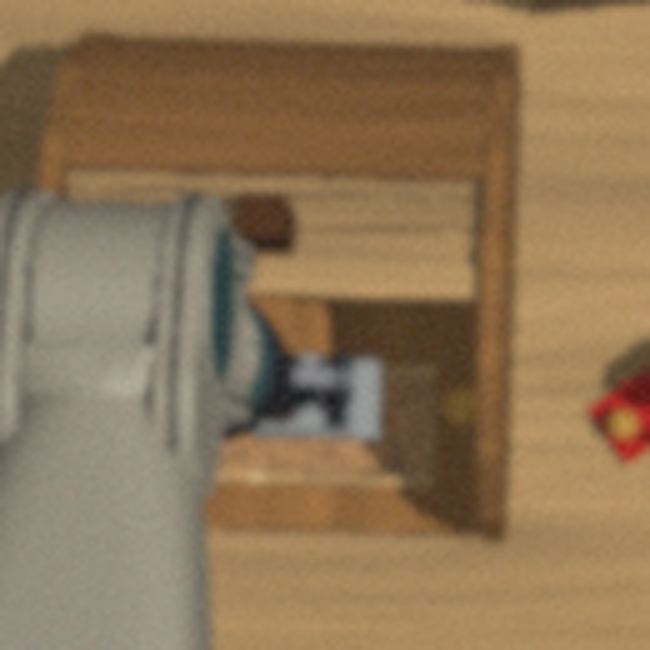

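Run:
```python
from h import *
b=np.load("shots2.npz",allow_pickle=True)["b"].item();a=np.load("shots2.npz",allow_pickle=True)["a"].item()
for z in(.233,):
  for u in((206.6,166.2),(206.6,183)): p=onz(b,u,z);print(p,SR.T@(p-O))
print("scene end corners")
for u in((150+270/4,10+468/4),(150+327/4,10+425/4)):p=onz(a,u,.233);print(p,SR.T@(p-O))
A,_=cur();print("pred corners",[ (proj(b,A[:3,3]+SR@np.array([x,-.07,-.049])),proj(a,A[:3,3]+SR@np.array([x,-.07,-.049]))) for x in(-.023,.023)])
```

```text
[ 0.5578936  -0.02496206  0.233     ] [-0.06077169 -0.07394428  0.233     ]
[ 0.5094402  -0.02501774  0.233     ] [-0.10919851 -0.07555018  0.233     ]
scene end corners
[ 0.51069992 -0.0228184   0.233     ] [-0.1080098  -0.07331165  0.233     ]
[ 0.55702785 -0.02491169  0.233     ] [-0.06163862 -0.07392164  0.233     ]
pred corners [(array([[205.18778496, 183.14901728]]), array([[216.53191731, 127.00049206]])), (array([[205.72214554, 167.20810462]]), array([[230.51437405, 116.18071022]]))]
```

>>> send_rows --series '[[[0.005,0.015,0.2,0,0,0],[0,0.015,0.4,0,0,0],[0,0.01,0.4,0,0,0],[0,0.01,0.4,0,0,0],[0,0,0.4,0,0,0],[0,0,0.4,0,0,0],[0,0,0.3,0,0,0],[0,0,0.2,0,0,0],[0,0,0.15,0,0,0],[0,0,0.1,0,0,0],[0,0,0,0,0,0],[0,0,0,0,0,0]]]'

```text
t: 18.23
position: [0.5349, 0.0522, 0.105]
tool_rot: [3.142, 0.003, 3.112]
ft_force: [0.0, 0.5, -7.1]
width: 0.045
```

Run:
```python
from h import *
A,s=rep()
a=snap("scene","s13.png",(150,10,350,200),4);b=snap("top","t13.png",(130,95,260,225),5)
```

```text
t 18.225 pos [0.5349 0.0522 0.105 ] pitch 1.568 j [-0.023  0.249 -0.407  0.911 -0.     0.007] F [ 0.   0.5 -7.1] w 0.045
grasp in store [-0.0862  0.0024  0.099 ] value 0.377 r 0.0991
```

View pics/s13.png

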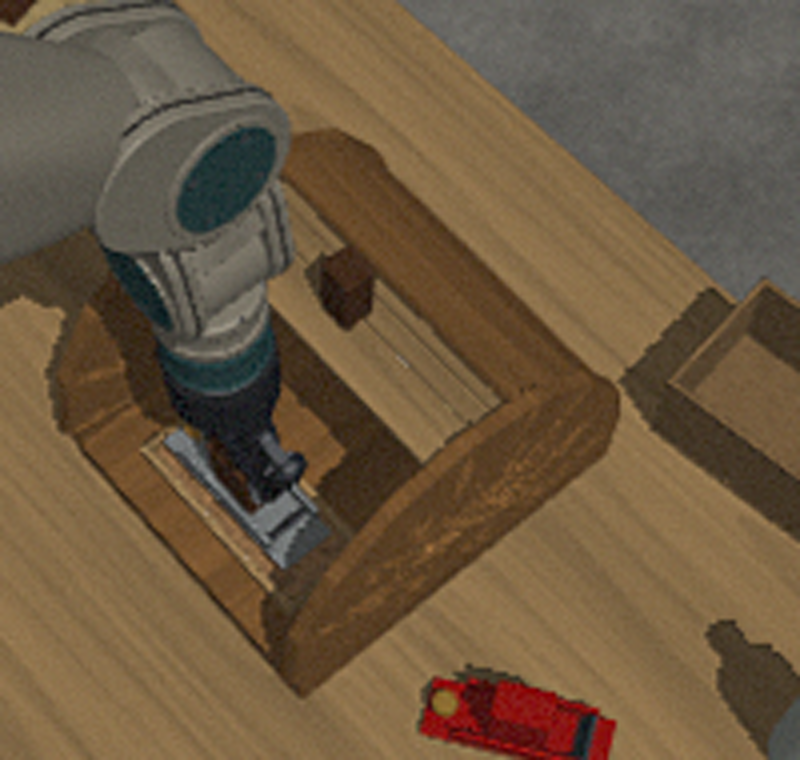

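View pics/t13.png

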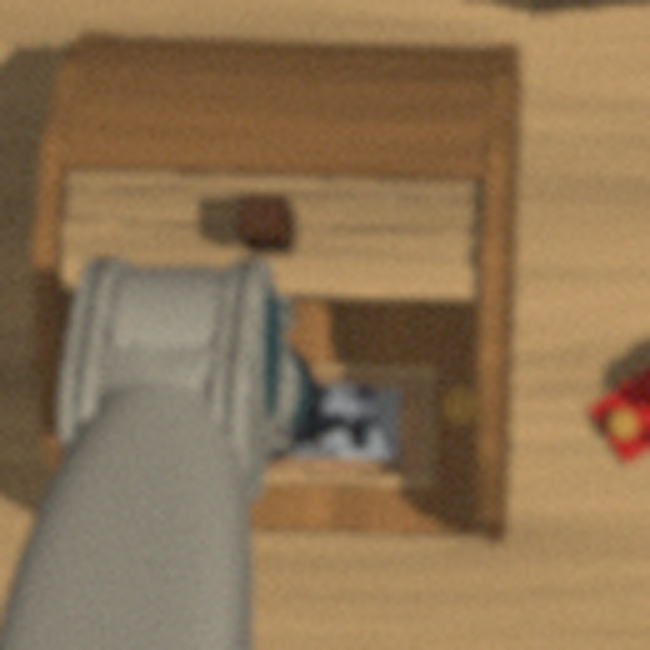

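>>> send_rows --series '[[[0,-0.017,0.06,0,0,0],[0,-0.017,0.06,0,0,0],[0,0,0.06,0,0,0],[0,0,0.06,0,0,0],[0,0,0.05,0,0,0],[0,0,0,0,0,0],[0,0,0,0,0,0]]]'

```text
t: 19.2
position: [0.5344, 0.0501, 0.0871]
tool_rot: [-3.142, 0.002, 3.112]
ft_force: [-0.7, -0.1, -7.4]
width: 0.0451
```

>>> send_rows --series '[[[0,0,0.02,0,0,0],[0,0,0.01,0,0,0],[0,0,0,0,0,0]]]'

```text
t: 19.58
position: [0.5342, 0.0501, 0.0852]
tool_rot: [-3.142, 0.002, 3.112]
ft_force: [-0.8, 0.6, -6.8]
width: 0.0452
```

>>> send_rows --series '[[[0,0,0.015,0,0,0],[0,0,0.01,0,0,0],[0,0,0,0,0,0]]]'

```text
t: 19.95
position: [0.5344, 0.0501, 0.0841]
tool_rot: [-3.142, 0.002, 3.112]
ft_force: [-2.0, -1.3, -2.3]
width: 0.0451
```

>>> send_rows --series '[[[0,0,0.012,0,0,0],[0,0,0,0,0,0]]]'

```text
t: 20.2
position: [0.5344, 0.0501, 0.0841]
tool_rot: [-3.142, 0.002, 3.112]
ft_force: [-5.2, -0.0, 6.0]
width: 0.0452
```

>>> send_rows --series '[[[0,0,0,0,0,0],[0,0,0,0,0,0],[0,0,0,0,0,0],[0,0,0,0,0,0],[0,0,0,0,0,0],[0,0,0,0,0,0]]]' --jaw -1

```text
t: 20.95
position: [0.5343, 0.0501, 0.0829]
tool_rot: [-3.142, 0.002, 3.112]
ft_force: [-0.2, -0.5, -0.2]
width: 0.0852
```

>>> send_rows --series '[[[0,0,-0.2,0,0,0],[0,0,-0.4,0,0,0],[0,0,-0.6,0,0,0],[0,0,-0.6,0,0,0],[0,0,-0.6,0,0,0],[0,0,-0.6,0,0,0],[0,0,0,0,0,0],[0,0,0,0,0,0]]]'

```text
t: 21.95
position: [0.5337, 0.0501, 0.2631]
tool_rot: [-3.142, 0.002, 3.112]
ft_force: [-0.2, 0.1, 0.5]
width: 0.0853
```

Run:
```python
from h import *
A,s=rep()
a=snap("scene","s14.png",(150,10,350,200),4);b=snap("top","t14.png",(130,95,260,225),5)
```

```text
t 21.95 pos [0.5337 0.0501 0.2631] pitch 1.569 j [-0.027  0.114 -0.211  1.244 -0.     0.003] F [-0.2  0.1  0.5] w 0.0853
grasp in store [-0.0873  0.0003  0.2571] value 1.032 r 0.2248
```

View pics/s14.png

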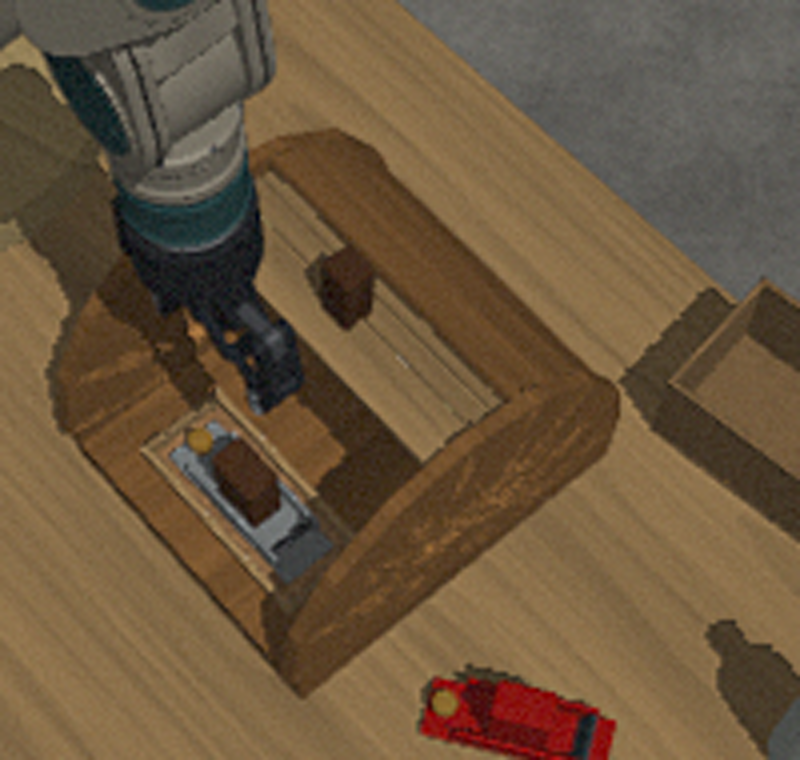

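View pics/t14.png

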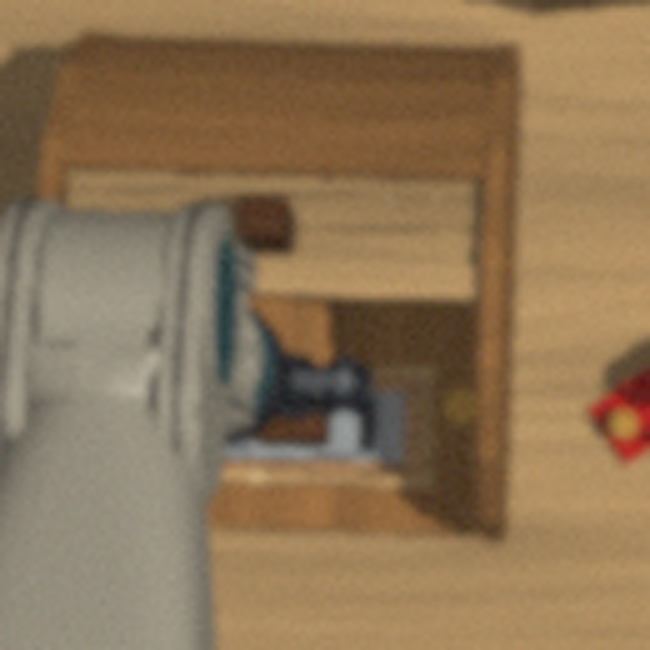

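Run:
```python
from h import *
A,s=cur();R=tool(np.pi/2,yaw)
B=T4(W((-.03,-.002,.32)),R);C=T4(W((.062,-.002,.32)),R);D=T4(W((.062,-.002,.262)),R)
print(row(A,B,3),row(B,C,4),row(C,D,4))
P=lambda a:np.array([-.185*np.cos(a)+.013*np.sin(a)+.011,.05+.185*np.sin(a)+.013*np.cos(a)+.025])
prev=np.array([.062,.262])
for a in np.linspace(1.69,.14,27)[1:]:
    q=P(a);d=(q-prev)/.06;print(f"[{-d[0]:.2f},0,{-d[1]:.2f}] a{a:.2f} {q.round(3)}");prev=q
```

```text
[-0.323 -0.014 -0.324 -0.    -0.     0.001] [-0.383  0.     0.     0.     0.    -0.   ] [-0.     0.     0.242  0.     0.    -0.   ]
[0.45,0,0.05] a1.63 [0.035 0.259]
[0.18,0,-0.02] a1.57 [0.024 0.26 ]
[0.18,0,-0.01] a1.51 [0.013 0.26 ]
[0.18,0,0.00] a1.45 [0.002 0.26 ]
[0.18,0,0.01] a1.39 [-0.009  0.259]
[0.18,0,0.03] a1.33 [-0.02   0.258]
[0.18,0,0.04] a1.27 [-0.031  0.256]
[0.18,0,0.05] a1.21 [-0.042  0.253]
[0.18,0,0.06] a1.15 [-0.052  0.249]
[0.17,0,0.07] a1.09 [-0.062  0.245]
[0.17,0,0.08] a1.03 [-0.072  0.241]
[0.16,0,0.09] a0.97 [-0.082  0.235]
[0.16,0,0.10] a0.92 [-0.092  0.23 ]
[0.15,0,0.11] a0.86 [-0.101  0.223]
[0.14,0,0.12] a0.80 [-0.109  0.216]
[0.14,0,0.12] a0.74 [-0.117  0.209]
[0.13,0,0.13] a0.68 [-0.125  0.201]
[0.12,0,0.14] a0.62 [-0.132  0.193]
[0.11,0,0.15] a0.56 [-0.139  0.184]
[0.10,0,0.15] a0.50 [-0.145  0.175]
[0.09,0,0.16] a0.44 [-0.151  0.165]
[0.08,0,0.16] a0.38 [-0.156  0.155]
[0.07,0,0.17] a0.32 [-0.161  0.145]
[0.06,0,0.17] a0.26 [-0.164  0.135]
[0.05,0,0.18] a0.20 [-0.168  0.124]
[0.04,0,0.18] a0.14 [-0.17   0.114]
```

>>> send_rows --series '[[[-0.32,-0.014,-0.33,0,0,0],[-0.32,-0.014,-0.33,0,0,0],[-0.32,-0.014,-0.33,0,0,0],[-0.38,0,0,0,0,0],[-0.38,0,0,0,0,0],[-0.38,0,0,0,0,0],[-0.38,0,0,0,0,0],[0,0,0.24,0,0,0],[0,0,0.24,0,0,0],[0,0,0.24,0,0,0],[0,0,0.24,0,0,0],[0,0,0,0,0,0],[0,0,0,0,0,0]]]' --jaw 1

```text
t: 23.68
position: [0.6827, 0.0432, 0.2655]
tool_rot: [-3.142, 0.003, 3.112]
ft_force: [-0.6, -0.8, 0.3]
width: -0.0003
```

Run:
```python
from h import *
A,s=rep();print((SR.T@(A[:3,3]-O)).round(4))
a=snap("scene","s15.png",(150,10,350,200),4);b=snap("top","t15.png",(130,95,260,225),5)
```

```text
t 23.675 pos [0.6827 0.0432 0.2655] pitch 1.568 j [-3.100e-02  3.760e-01  1.290e-01  1.321e+00 -0.000e+00 -1.000e-03] F [-0.6 -0.8  0.3] w -0.0003
grasp in store [ 0.0618 -0.0018  0.2595] value 1.718 r 0.2185
[ 0.0618 -0.0018  0.2655]
```

View pics/s15.png

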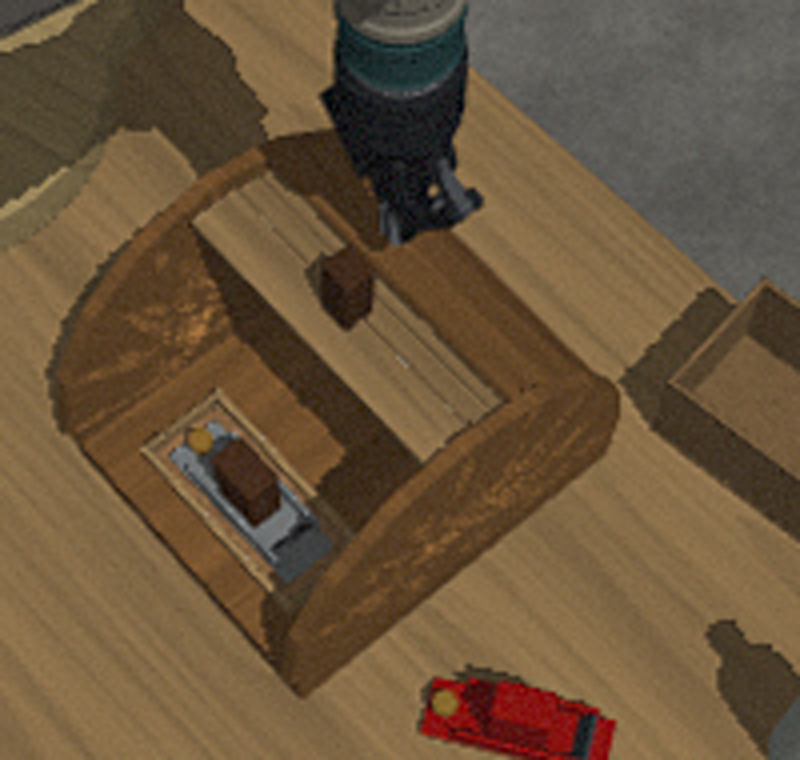

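View pics/t15.png

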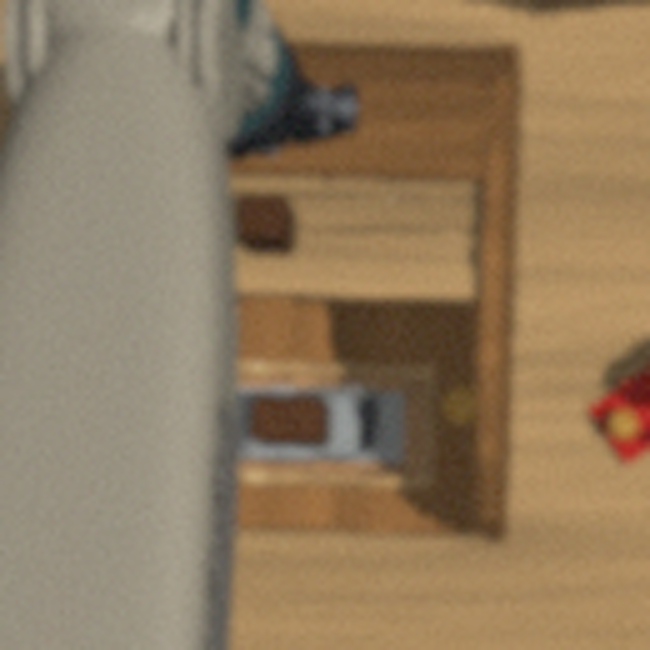

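>>> send_rows --series '[[[0.22,0,0.06,0,0,0],[0.22,0,0.04,0,0,0],[0.18,0,-0.01,0,0,0],[0.18,0,-0.01,0,0,0],[0.18,0,0,0,0,0],[0.18,0,0.01,0,0,0],[0.18,0,0.03,0,0,0]]]'

```text
t: 24.65
position: [0.6017, 0.0457, 0.2582]
tool_rot: [3.141, 0.003, 3.112]
ft_force: [3.3, 0.5, 4.5]
width: -0.0001
```

Run:
```python
from h import *
A,s=rep();print((SR.T@(A[:3,3]-O)).round(4))
a=snap("scene","s16.png",(150,10,350,200),4)
```

```text
t 24.65 pos [0.6017 0.0457 0.2582] pitch 1.568 j [-3.100e-02  2.360e-01 -7.500e-02  1.257e+00  0.000e+00 -1.000e-03] F [3.3 0.5 4.5] w -0.0001
grasp in store [-0.0192 -0.0019  0.2522] value 1.336 r 0.2031
[-0.0192 -0.0019  0.2582]
```

View pics/s16.png

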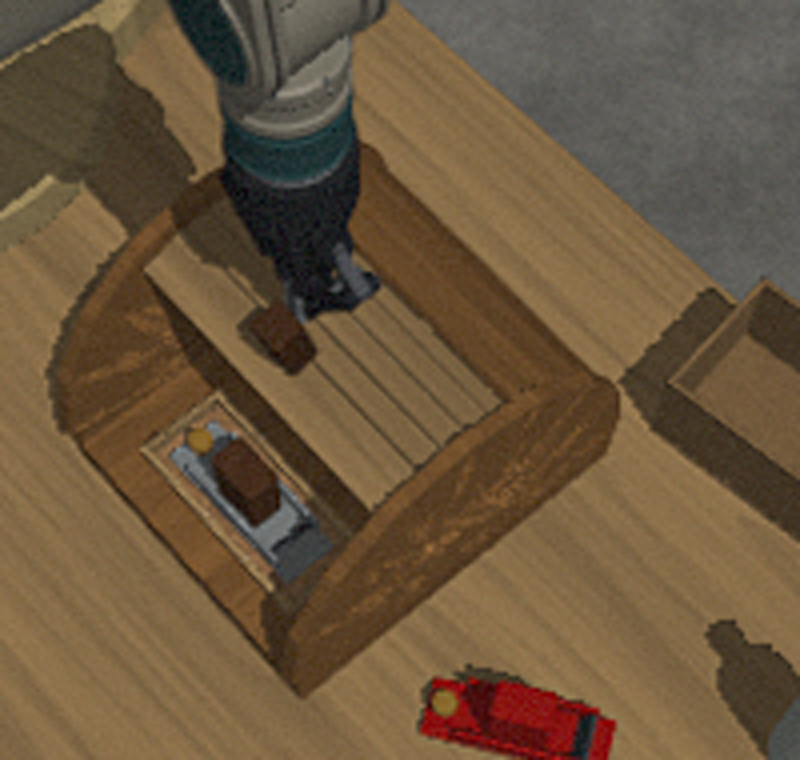

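>>> send_rows --series '[[[0.18,0,0.04,0,0,0],[0.18,0,0.05,0,0,0],[0.18,0,0.06,0,0,0],[0.17,0,0.07,0,0,0],[0.17,0,0.08,0,0,0],[0.16,0,0.09,0,0,0],[0.16,0,0.1,0,0,0],[0.15,0,0.11,0,0,0]]]'

```text
t: 25.7
position: [0.5203, 0.0481, 0.2209]
tool_rot: [3.141, 0.001, 3.112]
ft_force: [0.4, 1.6, 4.5]
width: 0.0002
```

Run:
```python
from h import *
A,s=rep();print((SR.T@(A[:3,3]-O)).round(4))
a=snap("scene","s17.png",(150,10,350,200),4)
```

```text
t 25.7 pos [0.5203 0.0481 0.2209] pitch 1.57 j [-0.032  0.117 -0.299  1.154  0.    -0.002] F [0.4 1.6 4.5] w 0.0002
grasp in store [-0.1007 -0.0021  0.2149] value 0.883 r 0.1932
[-0.1007 -0.0021  0.2209]
```

View pics/s17.png

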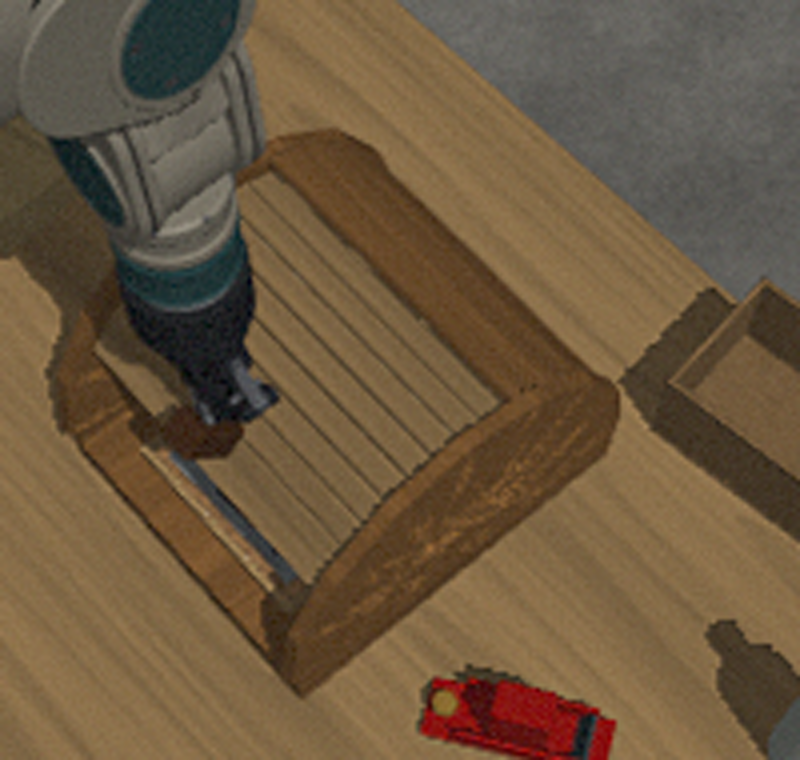

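>>> send_rows --series '[[[0.15,0,0.11,0,0,0],[0.14,0,0.12,0,0,0],[0.13,0,0.13,0,0,0],[0.12,0,0.14,0,0,0],[0.11,0,0.15,0,0,0],[0.1,0,0.15,0,0,0],[0.09,0,0.16,0,0,0],[0.08,0,0.16,0,0,0],[0.07,0,0.17,0,0,0],[0.06,0,0.17,0,0,0]]]'

```text
t: 27.0
position: [0.4572, 0.0499, 0.1327]
tool_rot: [-3.142, -0.0, 3.112]
ft_force: [-1.0, 0.9, 2.6]
width: -0.0001
```

Run:
```python
from h import *
A,s=rep();print((SR.T@(A[:3,3]-O)).round(4))
a=snap("scene","s18.png",(150,10,350,200),4)
```

```text
t 27.0 pos [0.4572 0.0499 0.1327] pitch 1.571 j [-0.032  0.09  -0.534  0.947 -0.    -0.002] F [-1.   0.9  2.6] w -0.0001
grasp in store [-0.1639 -0.0023  0.1267] value 0.298 r 0.1809
[-0.1638 -0.0023  0.1327]
```

View pics/s18.png

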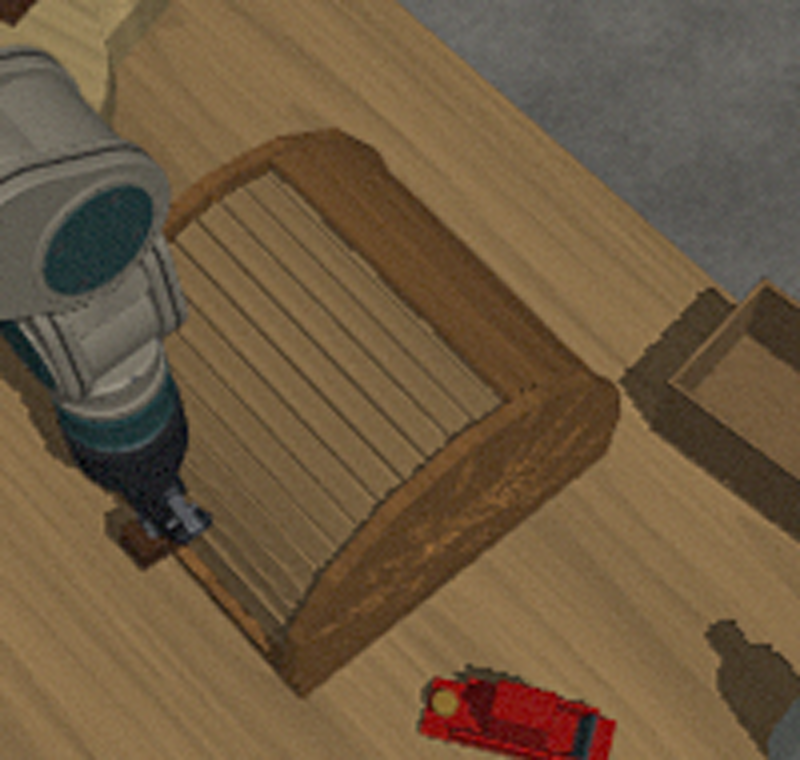

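>>> send_rows --series '[[[0.08,0,0.17,0,0,0],[0.06,0,0.14,0,0,0],[0,0,0,0,0,0]]]'

```text
t: 27.42
position: [0.449, 0.0501, 0.1142]
tool_rot: [-3.141, -0.0, 3.112]
ft_force: [0.3, -0.0, -0.1]
width: 0.0003
```

>>> send_rows --series '[[[0,0,0.04,0,0,0],[0,0,0.03,0,0,0],[0,0,0,0,0,0]]]'

```text
t: 27.8
position: [0.4496, 0.0502, 0.1132]
tool_rot: [-3.141, 0.0, 3.112]
ft_force: [-7.8, -0.4, 19.8]
width: 0.0001
```

>>> send_rows --series '[[[0,0,0.03,0,0,0],[0,0,0.02,0,0,0],[0,0,0,0,0,0]]]'

```text
t: 28.18
position: [0.4497, 0.0501, 0.1129]
tool_rot: [-3.141, 0.0, 3.112]
ft_force: [-15.3, -0.2, 40.9]
width: -0.0002
```

Run:
```python
from h import *
A,s=rep();print((SR.T@(A[:3,3]-O)).round(4))
```

```text
t 28.175 pos [0.4497 0.0501 0.1129] pitch 1.571 j [-0.032  0.101 -0.571  0.899 -0.001 -0.002] F [-15.3  -0.2  40.9] w -0.0002
grasp in store [-0.1714 -0.0023  0.1069] value 0.18 r 0.1805
[-0.1714 -0.0023  0.1129]
```

>>> send_rows --series '[[[0,0,-0.15,0,0,0],[0.1,0,-0.4,0,0,0],[0.2,0,-0.6,0,0,0],[0,0.4,-0.8,0,0,0],[0,0.9,-0.4,0,0,0],[0,0.9,0,0,0,0],[0,0.9,0,0,0,0],[0,0.9,0,0,0,0],[0,0,0,0,0,0],[0,0,0,0,0,0]]]'

```text
t: 29.42
position: [0.4386, 0.2903, 0.2484]
tool_rot: [-3.14, 0.001, 3.112]
ft_force: [-0.3, -0.1, -0.2]
width: -0.0002
```

Run:
```python
from h import *
A,s=rep()
a=snap("scene","s19.png",(155,35,310,190),4);b=snap("top","t19.png",(130,95,245,210),5)
a=snap("scene","s20.png");
def P(v):
    c=v+.14; pc=lambda rr,t,y:(-rr*np.cos(c)+t*np.sin(c),y,.05+rr*np.sin(c)+t*np.cos(c))
    Q=[W(q) for q in [pc(.15,.013,.014),pc(.15,.013,-.014),pc(.199,-.013,-.014),pc(.199,.013,.014)]]
    print(v,((proj(a,Q)-[155,35])*4).round().tolist(),((proj(b,Q)-[130,95])*5).round().tolist())
P(0);P(.05);P(.1)
```

```text
t 29.425 pos [0.4386 0.2903 0.2484] pitch 1.57 j [ 4.620e-01  1.060e-01 -2.520e-01  1.213e+00 -1.000e-03  4.920e-01] F [-0.3 -0.1 -0.2] w -0.0002
grasp in store [-0.19    0.2373  0.2424] value 0.652 r 0.2704
0 [[146.0, 409.0], [171.0, 436.0], [118.0, 490.0], [92.0, 446.0]] [[260.0, 514.0], [304.0, 515.0], [305.0, 598.0], [255.0, 590.0]]
0.05 [[147.0, 403.0], [172.0, 430.0], [117.0, 484.0], [92.0, 438.0]] [[258.0, 510.0], [303.0, 511.0], [303.0, 596.0], [253.0, 586.0]]
0.1 [[148.0, 397.0], [173.0, 424.0], [116.0, 477.0], [93.0, 430.0]] [[257.0, 506.0], [302.0, 507.0], [301.0, 593.0], [251.0, 582.0]]
```

View pics/s19.png

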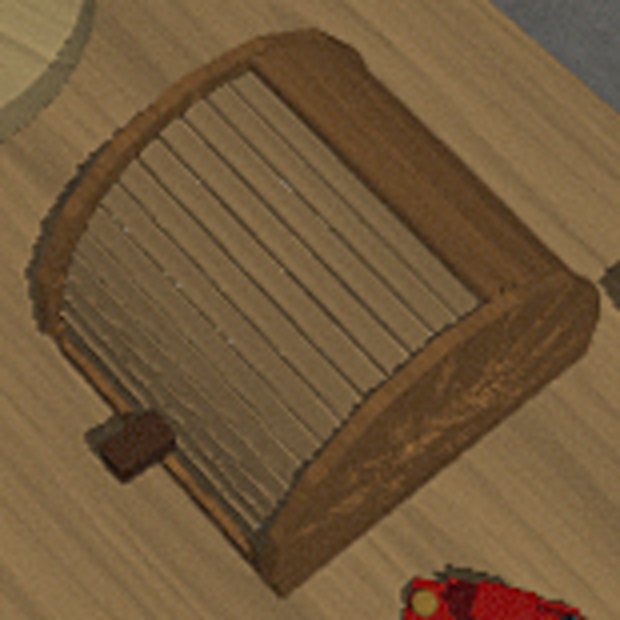

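View pics/t19.png

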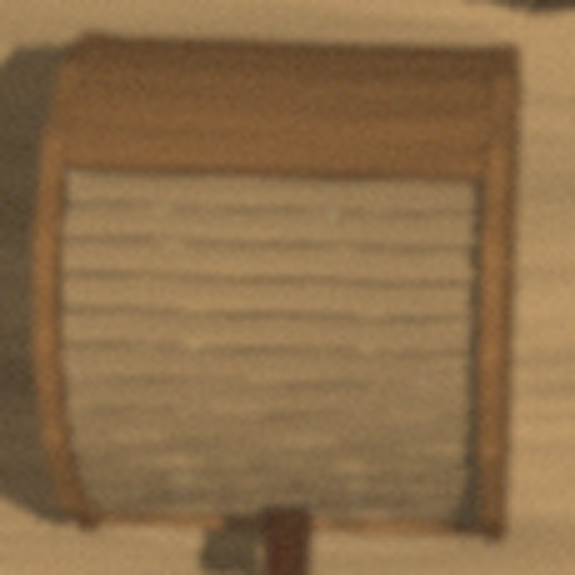

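View pics/s20.png

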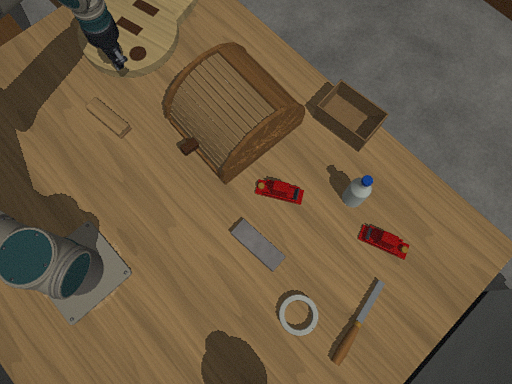

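Run:
```python
from rig import r
print(r.finish_job())
```

```text
the job is handed in; nothing more can be done
None
```

I put the block plane away in the berth, rolled the door shut and handed the job in at about 29.5 s. The call gave no verdict.

- **Door up:** I found the door already partly rolled up, at about 0.41 rad, gripped the pull and rolled it to about 1.55 rad.
- **Plane placed:** I lowered the plane until it rested on the floor, then let go. The pictures with the door open show it flat inside the fences, about 1 to 3 mm from the centre.
- **Door shut:** I pushed the pull down with the closed fingers until it hit the stop. Raising the push from 20 to 41 N moved it only 0.3 mm. The fingertips ended at 88 mm, against 89 mm expected with the door shut.
- **Bystanders:** In the last scene view those on the bench look unmoved. The weight was still in place in the last view before the door covered it; I did not measure any of them.

Some checks were weaker or disagreed:
- **Door angle from pictures:** The last picture fits a shut door only to about 0.03 rad, close to the 0.035 limit. The force and height at the stop are the better evidence.
- **Palm block height:** Two views put its top at 38 to 58 mm, depending on the corner, against 62 mm in the text. I used the text's height; the grasp and the floor contact (TCP at 84 mm, as expected) agreed with it.
- **First approach to the pull:** A flatter approach stopped at joint 3's limit (-1.08 rad), so I came in more steeply.

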